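Open the stuck ports and wedge a closed mould apart

ROBOT

A 7-joint arm with a two-finger parallel gripper is mounted at the origin on the work surface. World frame = base frame: x ahead of the robot, y to its left, z up, the work surface at z = 0. Lengths are in m, angles in rad, forces in N, time in s.
With the tool pointing down it reaches from about 0.4 to 0.875 m from the base axis. Payload 19.3 kg.
Tool frame: the origin (TCP) lies on the centre line of the jaws, within the pads' length; the fingertips stand 14 mm ahead of it and the grasp point (between the pads) lies 5 mm behind it; y points along the fingers, x is the direction in which the jaws open and shut, and the axes are right-handed (so a half turn about y gives the same grasp; the last joint's range is limited). The gripper opens to 85 mm and grips with 20 to 120 N. Pads are 22 mm wide; open, the fingers measure 114 mm over their backs; the gripper's body (76 mm by 85 mm) begins 54 mm behind the grasp point. The pads swing forward as they close: fully open they stand 13 mm farther back than shut.
Start: joints at [-1.41, 0.521, -0.036, 1.599, 0.021, 1.021, -0.113], TCP at [0.143, 0.608, 0.245] pointing down, gripper open.
Joint ranges: [-2.91, 2.91], [-0.3, 2.13], [-1.5, 1.42], [0.17, 2.43], [-1.26, 4.41], [0.16, 1.93], [-2.52, 2.52]. Speed limits (rad/s): [1.89, 1.89, 2.39, 2.39, 3.01, 3.01, 3.01].

INTERFACE

Orientations are given as [roll, pitch, yaw] about the fixed x, y, z axes, in that order (R = Rz(yaw) Ry(pitch) Rx(roll)).
In Python, from workcell import monitor, grab_frame, workorder gives the robot as it stands.
- The arm moves only by the tool drive_tool, never from a script. Its argument "steps" is one flat list of numbers, 5 for each row, row after row: the finger opening in mm, from 0 to 85.4, then the shift along the world's x, y, z in mm, then the turn about the world's z in degrees. In form: [fingers, tx, ty, tz, twist, fingers, tx, ty, tz, twist, ...]. A call has exactly 5 rows; each row shifts and turns the commanded pose from where the row before left it; what a row does not reach is not made up. A row lasts 1/12 s, in which the tool goes at most 41.7 mm and 7.16 degrees, less where a joint would pass 70% of its speed; a pose out of reach is approached as far as the arm can. A call is refused whole if a number of a shift passes 41.7 or a number of a turn 7.16, either way. A call with a gripper value outside its range is refused whole. The fingers move at their own pace and stop on an object; "grip_force" is the grip in N (left out, the last holds). Time passes only in rows, so rows that do not move let the fingers close, or fill a call up. It gives the time, the measured TCP pose, the force and the opening at its end, in the units of the state.
- monitor.observe(): the state, without advancing time (a new reading comes with each control period).
- grab_frame(name): name is "scene" or "side" or "wrist"; returns a dict with "frame" (400x640x3 uint8, red, green, blue), "vertical_fov" (degrees; the focal length in pixels is half the picture's height over the tangent of half this angle, whatever the lens; pixels are square), "cx", "cy" (the principal point, pixels), "xyz" and "orientation" of the camera in the world. Camera axes: x right, y down, z forward; pixel columns grow to the right and rows downward; lengths in m; the calibration is good to about 2 mm. The wrist camera is an equidistant fisheye: a pixel r from the principal point sees the ray r / f radians off the axis. A picture is of the moment at which its call begins. There is no depth.
- workorder.job_done(): hands the job in, once; it reports no verdict.
The state is a dict: "clock": time; "qpos": joint angles; "qd": joint speeds; "joint_efforts": joint torques, N m; "position": TCP position; "tool_rot": TCP orientation; "force": force on the tool from outside, world axes, zero at the start; "moment": the same for the moment, N m; "grip_width": finger opening in m.
Only numpy, scipy, OpenCV 4.12 (cv2) and the standard library are available. Lean on these libraries where they do the work, as an engineer would, in place of code of your own. Each camera call takes 0.05 s, during which the arm holds its last target. There are 200 camera calls.

TASK

The part in the green mould has cured: break every red port cap still on the cream upper half loose, spin it off anticlockwise and put it in the aluminium tray. Once all the caps are off, push one orange wedge, thin end first, under the upper half's edge at the yellow patch on each side (left and right) until it jams tight and holds that edge up. Leave the wedges there and do not knock over or shove aside the bottle, tin, cup and jar standing about.

Things in the scene. Friction and masses are not known exactly. Their poses are not given: they have to be found in the camera images.
- mould: Lower mould half: dark green slab 280 (own x) x 380 (own y) mm, 40 high, fixed to the bench; place and yaw vary. Origin: centre of its underside. Its flat top (the ledge) carries the cream upper half in the middle and is bare for 80 mm beyond it on the left (own +y) and the right (own -y), where a yellow patch 46 wide marks the wedge's place at the middle of each side.
- tray: Open aluminium tray for the caps, fixed, 200 (own x) x 140 (own y) mm outside, walls 4 thick and 30 high, floor 4 thick. Origin: centre of its underside. It stands to one side of the mould, the black rubber mat to the other.
- mat: Black rubber mat 200 x 150 mm, 3 thick, fixed, on which the two wedges lie at first. Origin: centre of its underside.
- port0 (a point): Centre of the rim of port neck 0 on the deck (78 mm above the bench, 200 x 180) of the upper half. Neck: amber, 32 mm across (40 over its thread lugs), 16.5 high, rim 94.5 above the bench. The four ports stand at the corners of a 104 mm square. A port whose cap is absent is open already.
- edge_l (a point): Middle of the lower edge of the cream upper half's left (the mould's +y) side; axes as the mould's, so +y points outwards. Closed it is 6 mm above the ledge; this gap runs 55 mm deep (to the seal) under the flange (240 x 220 mm, 10 thick). The upper half sits on a springy seal: lifting one side takes 2.2 N per mm at its edge and leaves the other side as it is.
- edge_r (a point): The same on the right (the mould's -y) side; here +y points inwards, under the flange. A wedge first touches the edge with its thin end 16 mm under; pushed harder it lifts that edge (about 3 N of push per mm of lift, 5 mm of travel per mm): 10 to 15 N jams it tight, lifting 2.5 to 5 mm, and it stays in by friction.
- cap0_mid (a point): Red screw cap of port 0 (may be absent), 70 g, 44 mm high in all; this point is on its axis, 22 above its underside, own z up. Cap body 50 across, 20 high; on top a grip bar 46 long (own x), 12 wide (own y), 24 high. At first screwed down, underside 0.5 above the deck, glued by resin.
- port1 (a point): Centre of the rim of port neck 1; as port0.
- cap1_mid (a point): Red screw cap of port 1 (may be absent), like cap 0. All caps undo anticlockwise from above. The resin gives in the first 60 degrees at about 0.6 N m (grip the bar firmly, 80 N or more); then the cap turns easily. Past 95 degrees from its start it lifts straight off; at about 120 degrees it meets a stop. Clockwise it is against a stop at the start.
- port2 (a point): Centre of the rim of port neck 2; as port0.
- cap2_mid (a point): Red screw cap of port 2 (may be absent); like cap 0 in shape, like cap 1 in undoing.
- port3 (a point): Centre of the rim of port neck 3; as port0.
- cap3_mid (a point): Red screw cap of port 3 (may be absent); like cap 0 in shape, like cap 1 in undoing.
- wedge_a_mid (a point): Orange plastic demoulding wedge a, 60 g, 90 mm long (own x, thin end at +x), 34 wide (own y), flat underneath, rising evenly from 3 mm thick at the thin end to 20 at the thick end. This point is half-way along and across it, 6 mm above its underside; own z is up. Starts flat on the mat.
- wedge_b_mid (a point): Orange plastic demoulding wedge b, 60 g, 90 mm long (own x, thin end at +x), 34 wide (own y), flat underneath, rising evenly from 3 mm thick at the thin end to 20 at the thick end. This point is half-way along and across it, 6 mm above its underside; own z is up. Starts flat on the mat.
- catalyst: Bystander: white bottle with a red cap, 56 mm across, 150 high; origin at the centre of its underside.
- tin: Bystander: bare metal tin, 74 mm across, 100 high; origin at the centre of its underside.
- mix_cup: Bystander: clear mixing cup, 80 mm across, 100 high; origin at the centre of its underside.
- jar: Bystander: amber jar with a black lid, 60 mm across, 70 high; origin at the centre of its underside.
There are look-alikes about, which are no part of the job. Leave any purple or turquoise look-alike of the part that bears cap0_mid alone.

How it is judged:
By the outcome, as a careful person would: the job done as asked, in the order asked, and still so for the second after the job is handed in, with the robot touching nothing.
Of cap0, cap1, cap2, cap3 only 2 to 4 are there at a start; the rules pass over those that are not, and their reading is None.
At some moment in a run one of wedge_a, wedge_b may be knocked a few centimetres aside while the robot is not near it.
Once in a run the grip may slacken for a moment while it holds something.
It also fails if it takes over 210 s, if anything falls off the work surface, if the arm or the gripper's body presses on something with over 40 N, if the wrist force passes 120 N, or if a joint passes its speed limit or range.

## Working session

There is one attempt and no reset: what is moved stays moved. The work goes in short steps, Python scripts to look and compute and a tool call to move; the robot and the scene stay as the last step left them, time stands still between calls to the robot, and variables do not carry over. Pictures are saved under pics/ and viewed, about 12 in all and at most 16, crops included, and the job is handed in when it is done.

Besides the shell and the picture viewer there is one more tool, called after "Emit:" as name(argument=value, ...) on one line, values as JSON. drive_tool: Moves the arm, as the interface text tells. Its arguments: {"type":"object","properties":{"steps":{"type":"array"},"grip_force":{"type":"number"}},"required":["steps"]}

```bash
ls; mkdir -p pics
cat > h.py <<'E'
import numpy as np, cv2
from scipy.spatial.transform import Rotation as R
from workcell import monitor, grab_frame, workorder
def shot(n,fn=None):
    g=grab_frame(n)
    if fn: cv2.imwrite('pics/'+fn,g['frame'][:,:,::-1])
    return g
def pose(g):
    o=np.array(g['orientation'],float)
    M=o if o.shape==(3,3) else R.from_euler('xyz',o).as_matrix()
    f=200/np.tan(np.radians(g['vertical_fov'])/2)
    return M,f,np.array(g['xyz'])
def p2w(g,u,v,z,fish=False):
    M,f,c=pose(g); a=(u-g['cx'])/f; b=(v-g['cy'])/f
    if fish:
        r=np.hypot(a,b); s=np.sin(r)/r if r>1e-9 else 1; d=np.array([a*s,b*s,np.cos(r)])
    else: d=np.array([a,b,1])
    d=M@d; return c+d*(z-c[2])/d[2]
def w2p(g,p,fish=False):
    M,f,c=pose(g); d=M.T@(np.array(p)-c)
    if fish:
        q=np.hypot(d[0],d[1]); th=np.arctan2(q,d[2]); k=th/q*f
        return g['cx']+d[0]*k,g['cy']+d[1]*k
    return g['cx']+f*d[0]/d[2],g['cy']+f*d[1]/d[2]
E
python3 - <<'E'
from h import *
print(monitor.observe())
for n in('scene','side','wrist'):
    g=shot(n,n+'0.png'); print(n,{k:v for k,v in g.items() if k!='frame'})
E
```

```text
pics
{'clock': 0.0, 'qpos': array([-1.41017733,  0.52198949, -0.03632365,  1.59999574,  0.02119678,
        1.02112501, -0.11281961]), 'qd': array([-0.00090298, -0.0006099 , -0.00077416, -0.00090546, -0.0012856 ,
       -0.00019852, -0.00084299]), 'joint_efforts': array([ 5.88291459e-04, -9.27068281e+01,  1.98021345e+00, -3.69948220e+01,
        1.79374247e-02,  7.73346779e-03,  9.09471453e-06]), 'position': array([0.14294682, 0.60810033, 0.24474545]), 'tool_rot': array([-1.57087735e+00,  1.12978110e-03,  1.33994254e+00]), 'force': array([-0.19754078, -0.40008343, -0.07715829]), 'moment': array([ 0.03133561, -0.01598833,  0.02609835]), 'grip_width': 0.0852948268175418}
scene {'vertical_fov': 52.51506008267692, 'cx': 319.6425155067239, 'cy': 205.7502616576516, 'xyz': array([1.27311273, 0.1050337 , 0.74745607]), 'orientation': array([-2.27894117, -0.01779687,  1.72120865])}
side {'vertical_fov': 52.49756644317935, 'cx': 326.6475119052556, 'cy': 195.26756737056505, 'xyz': array([ 0.09911813, -0.83490734,  0.76889176]), 'orientation': array([-2.19344103,  0.01281207, -0.47743521])}
wrist {'vertical_fov': 65.70646984690485, 'cx': 318.1403643686142, 'cy': 200.24143535466317, 'xyz': array([0.07277924, 0.62508034, 0.37311586]), 'orientation': array([2.85723781e+00, 5.67657904e-05, 1.33970855e+00])}
```

View pics/scene0.png

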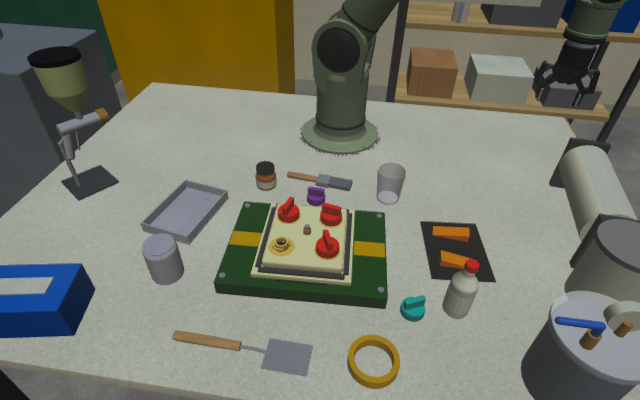

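View pics/side0.png

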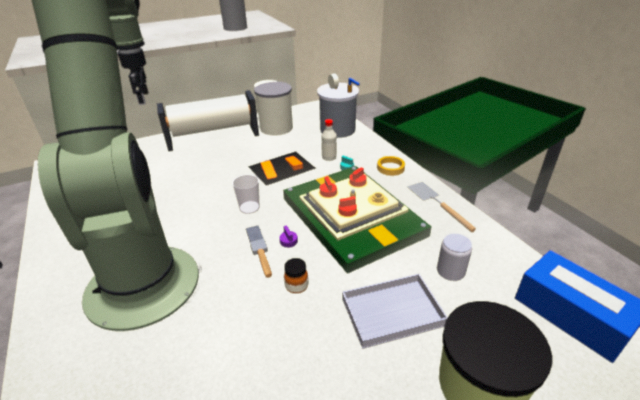

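Run:
```python
from h import *
im=cv2.imread('pics/scene0.png')
cv2.imwrite('pics/c1.png',cv2.resize(im[175:310,210:405],None,fx=4,fy=4,interpolation=cv2.INTER_CUBIC))
g=shot('scene')
for n,u,v,z in [('jar',266,186,0),('catal',457,312,0),('tin',166,278,0),('cup',389,200,0),('wa',451,233,.012),('wb',456,260,.012),('matTL',421,222,0.003),('matTR',481,223,.003),('matBR',494,280,.003),('matBL',430,278,.003),
 ('trayT',183,183,.03),('trayR',228,191,.03),('trayB',186,237,.03),('trayL',145,211,.03),('c',289,207,.12),('c',331,209,.12),('c',327,240,.12),('open',281,243,.0945),('purple',316,190,.03),('turq',413,305,.03),('patL',244,239,.04),('patR',370,249,.04),('TL',247,203,.04),('TR',386,211,.04),('BR',386,293,.04),('BL',222,286,.04)]:
    print(n,p2w(g,u,v,z).round(3))
```

```text
jar [ 0.345 -0.185  0.   ]
catal [0.71  0.337 0.   ]
tin [ 0.724 -0.326  0.   ]
cup [0.348 0.182 0.   ]
wa [0.471 0.343 0.012]
wb [0.566 0.347 0.012]
matTL [0.432 0.269 0.003]
matTR [0.408 0.431 0.003]
matBR [0.607 0.432 0.003]
matBL [0.625 0.283 0.003]
trayT [ 0.41  -0.411  0.03 ]
trayR [ 0.423 -0.273  0.03 ]
trayB [ 0.617 -0.316  0.03 ]
trayL [ 0.543 -0.461  0.03 ]
c [ 0.564 -0.065  0.12 ]
c [0.554 0.034 0.12 ]
c [0.657 0.039 0.12 ]
open [ 0.658 -0.064  0.095]
purple [ 0.376 -0.028  0.03 ]
turq [0.73  0.236 0.03 ]
patL [ 0.609 -0.169  0.04 ]
patR [0.591 0.136 0.04 ]
TL [ 0.476 -0.201  0.04 ]
TR [0.445 0.171 0.04 ]
BR [0.715 0.178 0.04 ]
BL [ 0.755 -0.175  0.04 ]
```

View pics/c1.png

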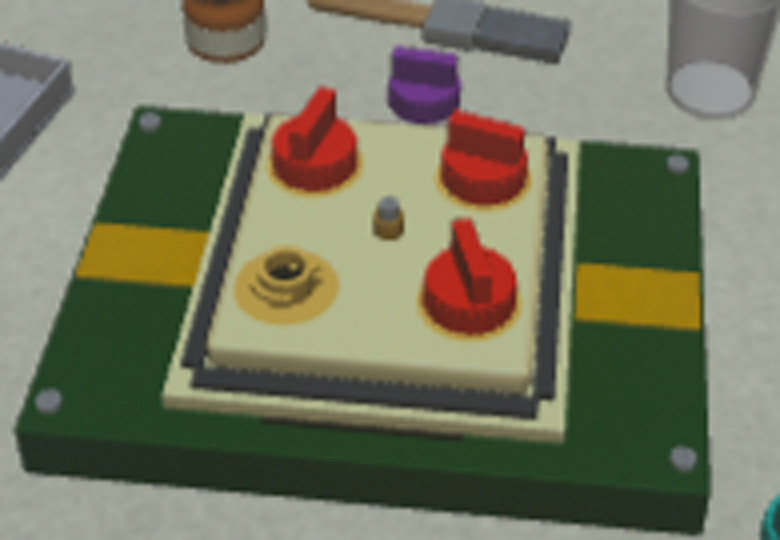

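Emit:
drive_tool(steps=[85,20,-27,3,0,85,20,-27,3,0,85,20,-27,3,0,85,20,-27,3,0,85,20,-27,3,0])

```text
clock: 0.62
position: [0.2437, 0.4719, 0.2603]
tool_rot: [-1.571, 0.0, 1.34]
force: [1.6, 0.8, 0.4]
grip_width: 0.0852
```

Emit:
drive_tool(steps=[85,20,-27,3,0,85,20,-27,3,0,85,20,-27,3,0,85,20,-27,3,0,85,20,-27,3,0])

```text
clock: 1.03
position: [0.3437, 0.3369, 0.2755]
tool_rot: [-1.571, -0.0, 1.34]
force: [1.7, 1.4, 0.3]
grip_width: 0.0852
```

Emit:
drive_tool(steps=[85,20,-27,3,0,85,20,-27,3,0,85,20,-27,3,0,85,20,-27,3,0,85,20,-27,3,0])

```text
clock: 1.45
position: [0.4437, 0.2019, 0.2906]
tool_rot: [-1.571, -0.0, 1.34]
force: [-0.4, 0.6, 0.3]
grip_width: 0.085
```

Emit:
drive_tool(steps=[85,20,-27,3,0,85,20,-27,3,0,85,20,-27,3,0,85,20,-27,3,0,85,20,-27,3,0])

```text
clock: 1.87
position: [0.5437, 0.0669, 0.3055]
tool_rot: [-1.571, -0.0, 1.34]
force: [0.4, 0.1, -0.1]
grip_width: 0.0848
```

Run:
```python
from h import *
s=monitor.observe();print(s['clock'],s['qpos'].round(2),s['position'].round(3),s['tool_rot'].round(3))
g=shot('wrist','w1.png'); print({k:v for k,v in g.items() if k!='frame'})
import pickle; pickle.dump(g,open('w1.pkl','wb'))
```

```text
1.8667 [-0.4   0.34  0.23  1.74 -0.09  1.07  1.19] [0.544 0.067 0.305] [-1.571 -0.     1.34 ]
{'vertical_fov': 65.70646984690485, 'cx': 318.1403643686142, 'cy': 200.24143535466317, 'xyz': array([0.47349086, 0.083685  , 0.43380454]), 'orientation': array([ 2.85727833e+00, -9.90044712e-04,  1.33978872e+00])}
```

View pics/w1.png

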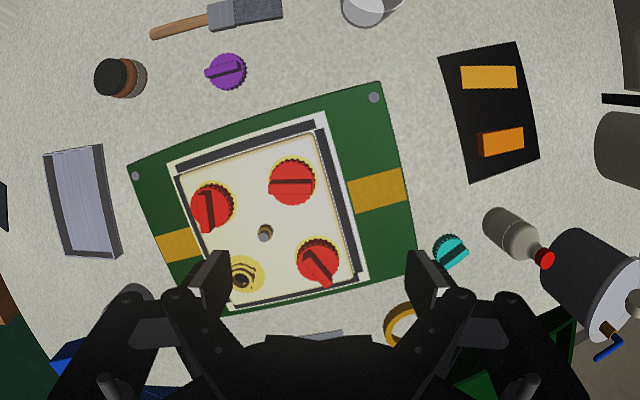

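```bash
cat >> h.py <<'E'
def ortho(g,x0,x1,y0,y1,z,s,fish=True,grid=0.05):
    # image: right = +y, down = +x ; s px per m
    xs=np.arange(x0,x1,1/s); ys=np.arange(y0,y1,1/s)
    Y,X=np.meshgrid(ys,xs); M,f,c=pose(g)
    d=(np.stack([X,Y,np.full_like(X,z)],-1)-c)@M
    q=np.hypot(d[...,0],d[...,1]); k=f*np.arctan2(q,d[...,2])/q if fish else f/d[...,2]
    o=cv2.remap(g['frame'][:,:,::-1].copy(),(g['cx']+d[...,0]*k).astype(np.float32),(g['cy']+d[...,1]*k).astype(np.float32),cv2.INTER_CUBIC)
    for x in np.arange(np.ceil(x0/grid)*grid,x1,grid):
        r=int((x-x0)*s); o[r,::4]=(255,255,0); cv2.putText(o,'%.2f'%x,(0,r-1),0,.35,(255,0,0),1)
    for y in np.arange(np.ceil(y0/grid)*grid,y1,grid):
        r=int((y-y0)*s); o[::4,r]=(255,255,0); cv2.putText(o,'%.2f'%y,(r,10),0,.35,(255,0,0),1)
    return o
E
python3 - <<'E'
from h import *
import pickle; g=pickle.load(open('w1.pkl','rb'))
a=ortho(g,.5,.72,-.12,.09,.1225,2200); b=ortho(g,.42,.78,-.22,.2,.04,900)
H=max(a.shape[0],b.shape[0]); pad=lambda o:cv2.copyMakeBorder(o,0,H-o.shape[0],0,2,0)
o=np.hstack([pad(a),pad(b)]); print(o.shape,a.shape); cv2.imwrite('pics/o1.png',o[:600,:])
E
```

```text
(484, 845, 3) (484, 462, 3)
```

View pics/o1.png

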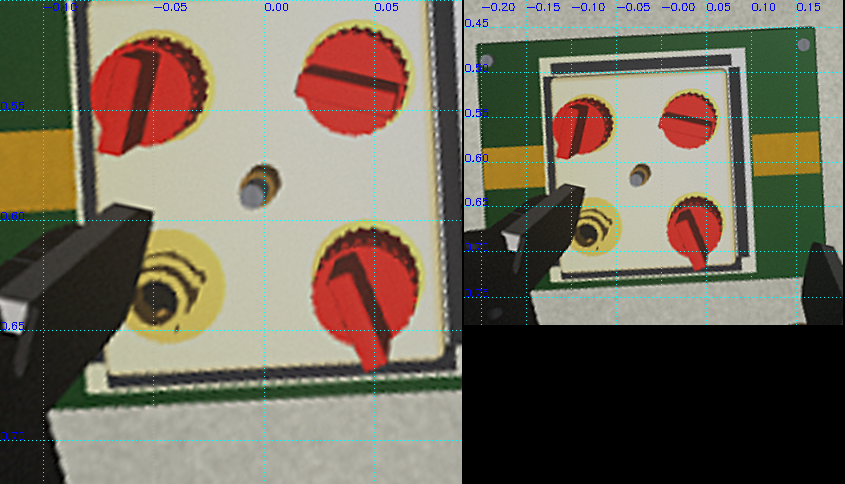

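```bash
cat > fit.py <<'E'
from h import *
from scipy.optimize import minimize
t=np.linspace(0,2*np.pi,40)
BODY=np.r_[np.c_[.025*np.cos(t),.025*np.sin(t),0*t],np.c_[.025*np.cos(t),.025*np.sin(t),0*t+.02]]
BAR=np.array([[sx*.023,sy*.006,z] for sx in(1,-1) for sy in(1,-1) for z in(.02,.044)])
def xf(P,p,z): c,s=np.cos(p[2]),np.sin(p[2]); return np.c_[p[0]+c*P[:,0]-s*P[:,1],p[1]+s*P[:,0]+c*P[:,1],P[:,2]+z]
def red(g):
    h=cv2.cvtColor(g['frame'],cv2.COLOR_RGB2HSV); return (((h[...,0]<6)|(h[...,0]>173))&(h[...,1]>130)&(h[...,2]>40)).astype(np.uint8)
def capfit(views,p0,z=.0785,S=4):
    ms=[]
    for g,f in views:
        u,v=w2p(g,(p0[0],p0[1],z+.02),f); u0,v0=int(u)-45,int(v)-45
        m=red(g)[max(v0,0):v0+90,max(u0,0):u0+90]; m=cv2.resize(m,None,fx=S,fy=S,interpolation=cv2.INTER_LINEAR)
        ms.append((g,f,max(u0,0),max(v0,0),m))
    def cost(p):
        c=0
        for g,f,u0,v0,m in ms:
            r=np.zeros_like(m)
            for P in (BODY,BAR):
                q=np.array([w2p(g,x,f) for x in xf(P,p,z)])
                cv2.fillConvexPoly(r,cv2.convexHull(((q-[u0,v0]+.5)*S-.5).astype(np.float32).round().astype(np.int32)),1)
            # only count pixels near model so that other caps don't matter
            d=cv2.dilate(r,np.ones((25,25)))&m
            c+=1-(r&m).sum()/((r|d).sum()+1)
        return c
    b=minimize(cost,p0,method='Nelder-Mead',options=dict(initial_simplex=np.array(p0)+np.array([[0,0,0],[.004,0,0],[0,.004,0],[0,0,.15]]),maxiter=150,xatol=1e-4,fatol=1e-4))
    return b.x,b.fun
E
python3 - <<'E'
from fit import *
import pickle; w=pickle.load(open('w1.pkl','rb')); s=shot('scene')
for n,p in dict(A=(.5477,-.066,-.218),B=(.543,.0377,1.39),C=(.646,.042,.41)).items():
    for nm,v in (('w',[(w,1)]),('s',[(s,0)]),('both',[(w,1),(s,0)])):
        x,f=capfit(v,p); print(n,nm,x[:2].round(4),np.degrees(x[2]).round(1),round(f,3))
E
```

```text
A w [ 0.5485 -0.067 ] -7.1 0.091
A s [ 0.5466 -0.0706] -4.4 0.105
A both [ 0.5484 -0.0689] -3.7 0.257
B w [0.5431 0.037 ] 74.2 0.073
B s [0.5421 0.0339] 82.1 0.105
B both [0.5431 0.0359] 74.1 0.237
C w [0.6469 0.0421] 21.8 0.116
C s [0.6462 0.0402] 30.2 0.148
C both [0.647  0.0409] 30.0 0.299
```

Emit:
drive_tool(steps=[50,0,-2,-7,-6,50,0,-2,-7,-6,50,0,-2,-7,-6,50,0,-2,-7,-6,50,0,-2,-7,-6], grip_force=100)

```text
clock: 2.38
position: [0.5428, 0.0585, 0.2699]
tool_rot: [-1.571, 0.0, 0.811]
force: [-0.5, 0.1, -0.8]
grip_width: 0.0504
```

Emit:
drive_tool(steps=[50,0,-2,-7,-6,50,0,-2,-7,-6,50,0,-2,-7,-6,50,0,-2,-7,-6,50,0,-2,-7,-6])

```text
clock: 2.8
position: [0.5428, 0.0486, 0.2349]
tool_rot: [-1.571, 0.0, 0.288]
force: [-0.1, 0.1, 0.2]
grip_width: 0.0496
```

Emit:
drive_tool(steps=[50,0,-2,-7,-6,50,0,-2,-7,-6,50,0,-2,-7,-6,50,0,-2,-7,-6,50,0,-2,-7,-6])

```text
clock: 3.22
position: [0.5428, 0.0386, 0.1999]
tool_rot: [-1.571, 0.0, -0.236]
force: [0.2, 0.2, -0.6]
grip_width: 0.0502
```

Run:
```python
from fit import *
st=monitor.observe();print(st['clock'],st['qpos'].round(2),st['position'].round(4),np.degrees(st['tool_rot']).round(1),st['force'])
w=shot('wrist','w2.png')
for n,p in dict(A=(.5485,-.067,-.16),B=(.543,.037,1.34),C=(.647,.042,.4)).items():
    for f0 in (-.1,.1):
        x,f=capfit([(w,1)],np.array(p)+[0,0,f0]); print(n,x[:2].round(4),np.degrees(x[2]).round(1),round(f,3))
cv2.imwrite('pics/o2.png',ortho(w,.5,.72,-.12,.09,.1225,2500,grid=.01))
```

```text
3.2167 [-0.59  0.51  0.56  1.88 -0.36  0.85 -0.07] [0.5428 0.0386 0.1999] [-90.    0.  -13.5] [ 0.20499965  0.21008553 -0.61948481]
A [ 0.548 -0.067] -9.9 0.114
A [ 0.5478 -0.0668] -12.8 0.116
B [0.5437 0.0371] 78.6 0.035
B [0.5436 0.0371] 77.5 0.035
C [0.647  0.0421] 24.9 0.071
C [0.647  0.0422] 23.7 0.072
```

View pics/o2.png

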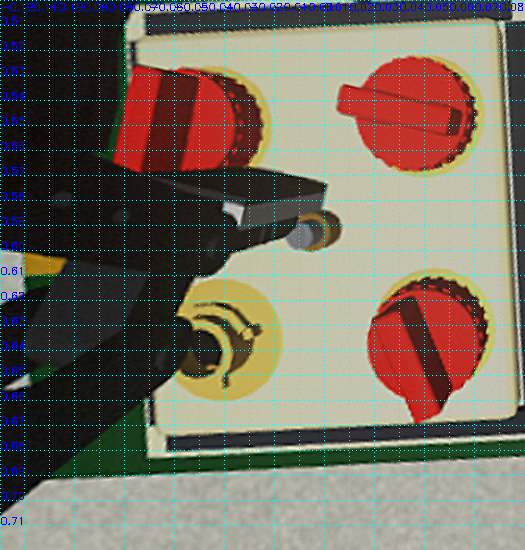

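Emit:
drive_tool(steps=[50,0.8,-1.5,-17,1.5,50,0,0,-17,0,50,0,0,-17,0,50,0,0,-17,0,50,0,0,-17,0], grip_force=100)

```text
clock: 3.68
position: [0.5437, 0.0373, 0.1147]
tool_rot: [-1.57, 0.0, -0.202]
force: [0.6, -0.4, -0.3]
grip_width: 0.0504
```

Emit:
drive_tool(steps=[5,0,0,0,0,5,0,0,0,0,5,0,0,0,0,5,0,0,0,0,5,0,0,0,0])

```text
clock: 4.1
position: [0.5442, 0.0371, 0.1163]
tool_rot: [-1.57, -0.001, -0.204]
force: [0.0, 0.7, 1.6]
grip_width: 0.0096
```

```bash
cat > st.py <<'E'
from workcell import monitor
import numpy as np
s=monitor.observe();print(s['clock'],s['qpos'].round(2),s['position'].round(4),np.degrees(s['tool_rot']).round(1),s['force'].round(1),s['moment'].round(2),s['grip_width'].round(4))
E
python3 st.py
```

```text
Traceback (most recent call last):
  File "st.py", line 3, in <module>
    s=monitor.observe();print(s['clock'],s['qpos'].round(2),s['position'].round(4),np.degrees(s['tool_rot']).round(1),s['force'].round(1),s['moment'].round(2),s['grip_width'].round(4))
                                                                                                                                                               ^^^^^^^^^^^^^^^^^^^^^
AttributeError: 'float' object has no attribute 'round'
```

Emit:
drive_tool(steps=[5,0,0,0,4,5,0,0,0,4,5,0,0,0,4,5,0,0,0,4,5,0,0,0,4])

```text
clock: 4.52
position: [0.5435, 0.0365, 0.1158]
tool_rot: [-1.571, 0.0, 0.147]
force: [-1.9, -1.8, 3.2]
grip_width: 0.0098
```

```bash
sed -i "s/s\['grip_width'\].round(4)/s['grip_width']/" st.py; python3 st.py
```

```text
4.5167 [-0.44  0.61  0.37  1.93 -0.35  0.66  0.29] [0.5435 0.0365 0.1158] [-90.    0.    8.5] [-1.9 -1.8  3.2] [-0.52  0.56 -0.1 ] 0.009750369619534608
```

Emit:
drive_tool(steps=[5,0,0,0,5.5,5,0,0,0,5.5,5,0,0,0,5.5,5,0,0,0,5.5,5,0,0,0,5.5])

```text
clock: 4.93
position: [0.5436, 0.0373, 0.1159]
tool_rot: [-1.57, -0.0, 0.629]
force: [-3.7, 2.6, 3.9]
grip_width: 0.0101
```

Emit:
drive_tool(steps=[5,0,0,0,5.5,5,0,0,0,5.5,5,0,0,0,5.5,5,0,0,0,5.5,5,0,0,0,5.5])

```text
clock: 5.35
position: [0.5439, 0.0368, 0.116]
tool_rot: [-1.571, -0.0, 1.109]
force: [-0.9, 0.4, 1.0]
grip_width: 0.0097
```

Emit:
drive_tool(steps=[5,0,0,0,6,5,0,0,0,6,5,0,0,0,6,5,0,0,0,6,5,0,0,0,6])

```text
clock: 5.77
position: [0.5439, 0.0367, 0.116]
tool_rot: [-1.571, 0.001, 1.633]
force: [-1.9, -1.0, 2.0]
grip_width: 0.0095
```

Run:
```python
from fit import *
exec(open('st.py').read())
w=shot('wrist','w3.png'); s=shot('scene','s3.png')
a=w['frame'][:,:,::-1]; b=cv2.resize(s['frame'][180:300,230:400,::-1],None,fx=2.35,fy=2.35)
cv2.imwrite('pics/v3.png',np.vstack([cv2.resize(a,None,fx=.62,fy=.62),cv2.copyMakeBorder(b,0,0,0,max(0,397-b.shape[1]),0)[:, :397]]))
```

```text
5.7667 [-0.15  0.57 -0.04  1.92  0.03  0.65  1.43] [0.5439 0.0367 0.116 ] [-90.    0.   93.6] [-1.9 -1.   2. ] [-0.22  0.41  0.01] 0.00949714404078849
```

View pics/v3.png

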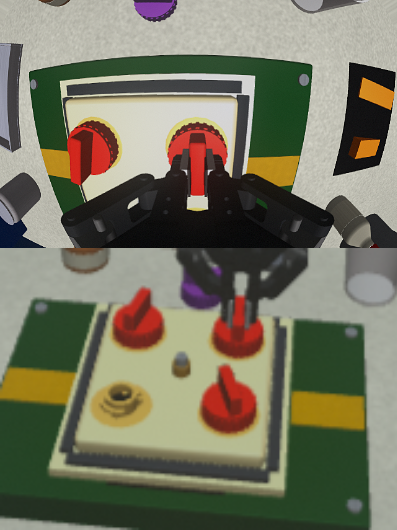

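Run:
```python
from h import *
import pickle; g=pickle.load(open('w1.pkl','rb'))
P=np.array([p2w(g,u,v,.03,True)[:2] for u,v in((43,154),(102,145),(122,256),(66,258))]);print(P.round(3),P.mean(0).round(3))
cv2.imwrite('pics/o3.png',np.hstack([ortho(g,.36,.66,-.5,-.22,.03,1300),ortho(g,.36,.66,.22,.5,.012,1300)]))
```

```text
[[ 0.391 -0.403]
 [ 0.424 -0.25 ]
 [ 0.608 -0.29 ]
 [ 0.59  -0.444]] [ 0.503 -0.347]
```

Emit:
drive_tool(steps=[5,0,0,4,0,5,0,0,4,0,5,0,0,4,0,5,0,0,4,0,5,0,0,8,0])

```text
clock: 6.28
position: [0.5436, 0.0371, 0.1395]
tool_rot: [-1.57, 0.0, 1.627]
force: [-0.3, -1.5, -0.8]
grip_width: 0.01
```

Emit:
drive_tool(steps=[5,0,0,15,0,5,0,0,15,0,5,0,0,20,0,5,0,0,20,0,5,0,0,20,0])

```text
clock: 6.7
position: [0.5437, 0.0371, 0.2309]
tool_rot: [-1.571, -0.0, 1.627]
force: [0.4, 0.3, -0.5]
grip_width: 0.0094
```

View pics/o3.png

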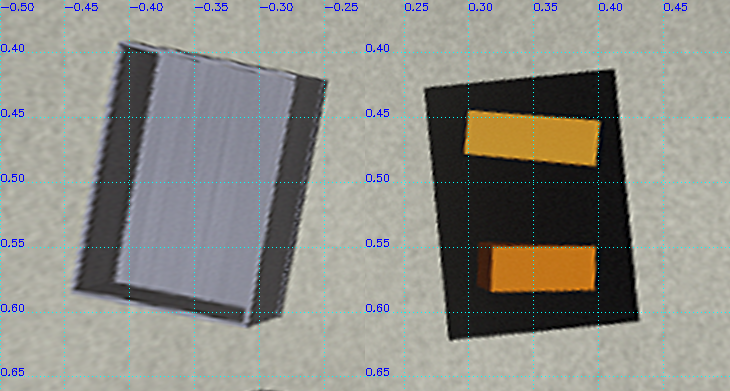

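Emit:
drive_tool(steps=[5,1,-33,-3,-7,5,1,-33,-3,-7,5,1,-33,-3,-7,5,1,-33,-3,-7,5,1,-33,-3,-7])

```text
clock: 7.12
position: [0.5487, -0.1295, 0.2151]
tool_rot: [-1.572, -0.001, 1.011]
force: [0.2, 1.0, -0.9]
grip_width: 0.0098
```

Emit:
drive_tool(steps=[5,1,-33,-3,-7,5,1,-33,-3,-7,5,1,-33,-3,-7,5,1,-33,-3,-7,5,1,-33,-3,-7])

```text
clock: 7.53
position: [0.5539, -0.2944, 0.2]
tool_rot: [-1.571, -0.001, 0.4]
force: [0.8, 0.4, -1.4]
grip_width: 0.0094
```

Emit:
drive_tool(steps=[5,2,-33,-5,-7,5,3,-36,-20,-7,5,0,0,-30,0,5,0,0,-30,0,5,0,0,-30,0])

```text
clock: 7.95
position: [0.5589, -0.3624, 0.0836]
tool_rot: [-1.571, -0.001, 0.161]
force: [1.4, 0.1, -0.5]
grip_width: 0.0098
```

Run:
```python
from fit import *
exec(open('st.py').read())
w=shot('wrist'); s=shot('scene')
a=w['frame'][:,:,::-1]; b=cv2.resize(s['frame'][150:290,80:290,::-1],None,fx=1.89,fy=1.89)
cv2.imwrite('pics/v4.png',np.vstack([cv2.resize(a,None,fx=.62,fy=.62),b[:,:397] if b.shape[1]>=397 else cv2.copyMakeBorder(b,0,0,0,397-b.shape[1],0)]))
```

```text
7.95 [ 0.29  0.8   0.32  1.61 -0.32  0.78  0.91] [ 0.5589 -0.3624  0.0836] [-90.   -0.    9.2] [ 1.4  0.1 -0.5] [-0.   -0.08  0.  ] 0.009847028503907463
```

View pics/v4.png

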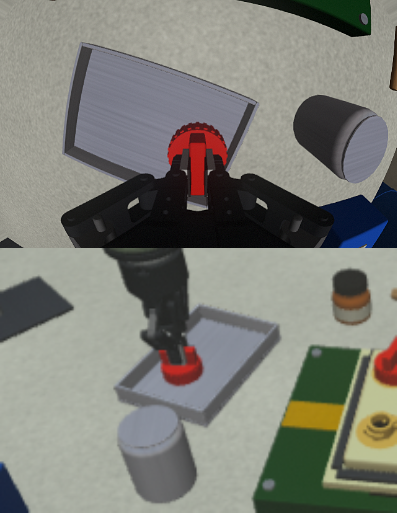

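Emit:
drive_tool(steps=[5,0,0,-20,0,5,0,0,-18,0,5,0,0,-1,0,35,0,0,0,0,35,0,0,0,0])

```text
clock: 8.47
position: [0.5596, -0.3626, 0.0475]
tool_rot: [-1.572, -0.002, 0.162]
force: [0.5, 0.2, 0.2]
grip_width: 0.033
```

Emit:
drive_tool(steps=[35,0,0,5,0,40,0,0,30,0,50,0,0,40,-7,50,0,0,40,-7,50,0,0,20,-7])

```text
clock: 8.88
position: [0.5599, -0.3632, 0.1869]
tool_rot: [-1.572, -0.006, -0.211]
force: [0.8, 0.1, -0.3]
grip_width: 0.0502
```

Emit:
drive_tool(steps=[50,0,25,5,-7,50,0,30,5,-7,50,-1,30,5,-7,50,-1,30,0,-7,50,-1,30,0,-7])

```text
clock: 9.3
position: [0.556, -0.2158, 0.1973]
tool_rot: [-1.568, -0.001, -0.822]
force: [0.7, 0.5, 0.1]
grip_width: 0.0497
```

Emit:
drive_tool(steps=[50,-1,30,0,-7,50,-1,30,0,-7,50,-1,30,0,-7,50,-2,30,0,-7,50,-3,30,0,-7])

```text
clock: 9.72
position: [0.548, -0.0654, 0.1969]
tool_rot: [-1.568, 0.001, -1.432]
force: [2.1, -0.3, -0.3]
grip_width: 0.0499
```

Emit:
drive_tool(steps=[50,0,0,-2,-7,50,0,0,-2,-6,50,0,0,-2,0,50,0,0,-2,0,50,0,0,0,0])

```text
clock: 10.13
position: [0.5478, -0.0672, 0.1876]
tool_rot: [-1.57, 0.001, -1.65]
force: [1.0, -0.3, 0.4]
grip_width: 0.05
```

Run:
```python
from fit import *
exec(open('st.py').read())
w=shot('wrist')
for n,p in dict(A=(.548,-.067,-.19),C=(.647,.042,.42)).items():
    for f0 in (-.1,.1):
        x,f=capfit([(w,1)],np.array(p)+[0,0,f0]); print(n,x[:2].round(4),np.degrees(x[2]).round(1),round(f,3))
```

```text
10.1333 [-0.59  0.67  0.91  1.88 -0.66  0.92 -1.01] [ 0.5478 -0.0672  0.1876] [-90.    0.  -94.5] [ 1.  -0.3  0.4] [-0.02 -0.03 -0.04] 0.05001354515033349
A [ 0.5492 -0.0672] -11.9 0.04
A [ 0.5492 -0.0671] -11.0 0.04
C [0.6473 0.0416] 22.2 0.155
C [0.6472 0.0417] 20.4 0.154
```

Emit:
drive_tool(steps=[50,1.4,0,-13,-7,50,0,0,-15,0,50,0,0,-15,0,50,0,0,-15,0,50,0,0,-15,0])

```text
clock: 10.6
position: [0.5493, -0.0674, 0.114]
tool_rot: [-1.57, 0.001, -1.774]
force: [-0.3, -0.4, 1.1]
grip_width: 0.0502
```

Emit:
drive_tool(steps=[5,0,0,0,0,5,0,0,0,0,5,0,0,0,0,5,0,0,0,0,5,0,0,0,0])

```text
clock: 11.02
position: [0.5496, -0.0673, 0.1152]
tool_rot: [-1.57, 0.0, -1.775]
force: [-0.5, -1.9, 1.1]
grip_width: 0.0099
```

Emit:
drive_tool(steps=[5,0,0,0,4,5,0,0,0,4,5,0,0,0,4,5,0,0,0,4,5,0,0,0,4])

```text
clock: 11.43
position: [0.5494, -0.0676, 0.115]
tool_rot: [-1.57, -0.001, -1.424]
force: [-3.4, -2.0, 2.6]
grip_width: 0.0097
```

```bash
python3 st.py
```

```text
11.4333 [-0.49  0.73  0.74  1.92 -0.71  0.77 -0.76] [ 0.5494 -0.0676  0.115 ] [-89.9  -0.  -81.6] [-3.4 -2.   2.6] [-0.26  0.81 -0.2 ] 0.009656676774913567
```

Same behaviour as before; finish the turn and lift.

Emit:
drive_tool(steps=[5,0,0,0,5.5,5,0,0,0,5.5,5,0,0,0,5.5,5,0,0,0,5.5,5,0,0,0,5.5])

```text
clock: 11.85
position: [0.5491, -0.0674, 0.1149]
tool_rot: [-1.571, -0.0, -0.942]
force: [-3.3, -3.6, 3.0]
grip_width: 0.0099
```

Emit:
drive_tool(steps=[5,0,0,0,5.5,5,0,0,0,5.5,5,0,0,0,5.5,5,0,0,0,5.5,5,0,0,0,5.5])

```text
clock: 12.27
position: [0.5496, -0.0673, 0.115]
tool_rot: [-1.571, -0.001, -0.462]
force: [-1.1, -0.8, 1.4]
grip_width: 0.0098
```

Emit:
drive_tool(steps=[5,0,0,0,6,5,0,0,0,6,5,0,0,0,6,5,0,0,0,6,5,0,0,0,6])

```text
clock: 12.68
position: [0.5497, -0.0674, 0.115]
tool_rot: [-1.571, -0.001, 0.062]
force: [0.6, -1.6, 1.7]
grip_width: 0.0097
```

Emit:
drive_tool(steps=[5,0,0,4,0,5,0,0,4,0,5,0,0,4,0,5,0,0,4,0,5,0,0,8,0])

```text
clock: 13.1
position: [0.5489, -0.0669, 0.1384]
tool_rot: [-1.571, 0.001, 0.056]
force: [0.5, -1.0, 0.7]
grip_width: 0.0098
```

Run:
```python
from fit import *
exec(open('st.py').read())
s=shot('scene','s5.png'); w=shot('wrist','w5.png')
for z in (.0785,.102): print(z,capfit([(w,1)],(.5494,-.0675,np.radians(s_:=1.0*np.degrees(monitor.observe()['tool_rot'][2])-90)),z=z))
```

```text
13.1 [-0.25  0.58  0.36  1.9  -0.3   0.72  0.35] [ 0.5489 -0.0669  0.1384] [-90.    0.    3.2] [ 0.5 -1.   0.7] [-0.04 -0.05 -0.03] 0.009774621983818857
0.0785 (array([ 0.54822743, -0.06092473, -1.49554268]), np.float64(0.2960236601463536))
0.102 (array([ 0.54363244, -0.03737925, -1.31864805]), np.float64(0.19063352699868208))
```

Emit:
drive_tool(steps=[5,0,0,20,0,5,-5,-25,15,0,5,-5,-32,0,0,5,-5,-32,0,0,5,-5,-32,0,0])

```text
clock: 13.62
position: [0.529, -0.1891, 0.1737]
tool_rot: [-1.571, -0.001, 0.057]
force: [1.0, -0.2, -0.7]
grip_width: 0.01
```

Emit:
drive_tool(steps=[5,-6,-34,0,0,5,-6,-34,0,0,5,-6,-34,0,0,5,-6,-34,0,0,5,-5,-28,0,0])

```text
clock: 14.03
position: [0.4992, -0.3546, 0.1734]
tool_rot: [-1.571, 0.0, 0.055]
force: [-0.0, -0.1, -0.4]
grip_width: 0.0101
```

Emit:
drive_tool(steps=[5,0,0,-30,0,5,0,0,-30,0,5,0,0,-30,0,5,0,0,-20,0,5,0,0,0,0])

```text
clock: 14.45
position: [0.4984, -0.3507, 0.0595]
tool_rot: [-1.568, 0.005, 0.057]
force: [-1.0, 0.4, -0.6]
grip_width: 0.0101
```

Run:
```python
from fit import *
exec(open('st.py').read())
w=shot('wrist'); s=shot('scene')
a=w['frame'][:,:,::-1]; b=cv2.resize(s['frame'][150:290,80:290,::-1],None,fx=1.89,fy=1.89)
cv2.imwrite('pics/v5.png',np.vstack([cv2.resize(a,None,fx=.62,fy=.62),b[:,:397] if b.shape[1]>=397 else cv2.copyMakeBorder(b,0,0,0,397-b.shape[1],0)]))
```

```text
14.45 [ 0.31  0.77  0.31  1.77 -0.35  0.66  0.88] [ 0.4984 -0.3507  0.0595] [-89.8   0.3   3.3] [-1.   0.4 -0.6] [ 0.03  0.05 -0.06] 0.010100936402811499
```

View pics/v5.png

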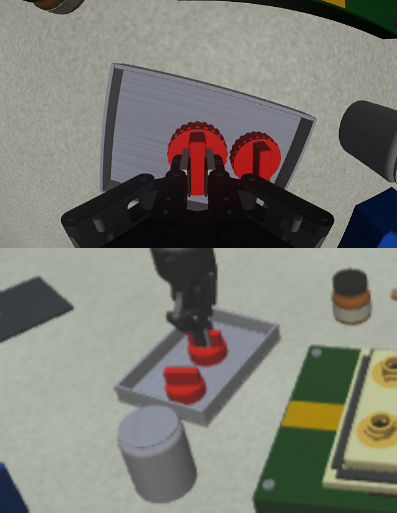

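Emit:
drive_tool(steps=[5,0,0,-15,0,5,0,0,-1,0,28,0,0,0,0,28,0,0,0,0,28,0,0,5,0])

```text
clock: 14.97
position: [0.5003, -0.3521, 0.053]
tool_rot: [-1.571, -0.0, 0.057]
force: [0.8, -0.2, 0.0]
grip_width: 0.028
```

Emit:
drive_tool(steps=[28,0,0,30,0,28,0,0,40,-7,40,0,0,40,-7,50,10,25,20,-7,50,13,34,0,-7])

```text
clock: 15.38
position: [0.5238, -0.2964, 0.1885]
tool_rot: [-1.571, -0.008, -0.443]
force: [1.8, -0.7, -1.0]
grip_width: 0.0495
```

Emit:
drive_tool(steps=[50,13,34,0,-7,50,13,34,0,-7,50,13,34,0,-7,50,13,34,0,-7,50,13,34,0,-7])

```text
clock: 15.8
position: [0.5888, -0.1211, 0.1837]
tool_rot: [-1.569, -0.0, -1.048]
force: [0.3, 0.1, -0.4]
grip_width: 0.0503
```

Emit:
drive_tool(steps=[50,13,34,0,-6,50,13,34,0,0,50,13,34,0,0,50,13,34,0,0,50,9,28,0,0])

```text
clock: 16.22
position: [0.65, 0.0443, 0.1834]
tool_rot: [-1.569, 0.001, -1.145]
force: [0.7, 0.7, -0.0]
grip_width: 0.0498
```

Run:
```python
from fit import *
exec(open('st.py').read())
w=shot('wrist')
for n,p in dict(C=(.647,.042,.42)).items():
    for f0 in (-.1,.1):
        x,f=capfit([(w,1)],np.array(p)+[0,0,f0]); print(n,x[:2].round(4),np.degrees(x[2]).round(1),round(f,3))
```

```text
16.2167 [-0.6   0.76  0.74  1.61 -0.58  1.01 -0.82] [0.65   0.0443 0.1834] [-89.9   0.  -65.6] [ 0.7  0.7 -0. ] [ 0.01 -0.03  0.01] 0.04977465279971373
C [0.6477 0.0419] 23.5 0.037
C [0.6478 0.0419] 23.9 0.038
```

Emit:
drive_tool(steps=[50,-2.2,-2.4,-9,-0.7,50,0,0,-15,0,50,0,0,-15,0,50,0,0,-15,0,50,0,0,-15,0])

```text
clock: 16.68
position: [0.6469, 0.0378, 0.1134]
tool_rot: [-1.57, 0.0, -1.16]
force: [0.5, -0.3, 0.0]
grip_width: 0.0501
```

Emit:
drive_tool(steps=[5,0,0,0,0,5,0,0,0,0,5,0,0,0,0,5,0,0,0,0,5,0,0,0,0])

```text
clock: 17.1
position: [0.6473, 0.0388, 0.1141]
tool_rot: [-1.57, 0.0, -1.159]
force: [0.5, 2.4, 1.4]
grip_width: 0.0098
```

Emit:
drive_tool(steps=[5,0,0,0,4,5,0,0,0,4,5,0,0,0,4,5,0,0,0,4,5,0,0,0,4])

```text
clock: 17.52
position: [0.6476, 0.0393, 0.1141]
tool_rot: [-1.569, -0.0, -0.807]
force: [3.4, 3.2, 2.8]
grip_width: 0.0103
```

Emit:
drive_tool(steps=[5,0,0,0,5.5,5,0,0,0,5.5,5,0,0,0,5.5,5,0,0,0,5.5,5,0,0,0,5.5])

```text
clock: 17.93
position: [0.6479, 0.0388, 0.1143]
tool_rot: [-1.57, -0.002, -0.326]
force: [1.3, 3.2, 2.7]
grip_width: 0.0099
```

```bash
python3 st.py
```

```text
17.9333 [-0.45  0.77  0.47  1.65 -0.44  0.82 -0.11] [0.6479 0.0388 0.1143] [-89.9  -0.1 -18.7] [1.3 3.2 2.7] [ 0.74 -0.13 -0.08] 0.009885420470623928
```

Emit:
drive_tool(steps=[5,0,1,0,5.5,5,0,1,0,5.5,5,0,0,0,5.5,5,0,0,0,5.5,5,0,0,0,5.5])

```text
clock: 18.35
position: [0.6475, 0.0399, 0.114]
tool_rot: [-1.572, -0.001, 0.154]
force: [1.4, -1.6, 1.6]
grip_width: 0.0099
```

Emit:
drive_tool(steps=[5,0,0,0,6,5,0,0,0,6,5,0,0,0,6,5,0,0,0,6,5,0,0,0,6])

```text
clock: 18.77
position: [0.648, 0.0401, 0.1142]
tool_rot: [-1.573, -0.002, 0.678]
force: [4.0, -0.2, 1.3]
grip_width: 0.0097
```

Run:
```python
from fit import *
exec(open('st.py').read())
w=shot('wrist','w6.png')
x=np.radians(np.degrees(monitor.observe()['tool_rot'][2])-90); print(np.degrees(x))
print(capfit([(w,1)],(.6478,.0419,x)))
```

```text
18.7667 [-0.28  0.72  0.2   1.64 -0.19  0.79  0.68] [0.648  0.0401 0.1142] [-90.1  -0.1  38.8] [ 4.  -0.2  1.3] [-0.11 -0.87 -0.02] 0.009711981120954834
-50.69705729100469
(array([ 0.62470873,  0.0572856 , -0.53386039]), np.float64(0.15753597152499121))
```

Emit:
drive_tool(steps=[5,0,0,4,0,5,0,0,4,0,5,0,0,4,0,5,0,0,4,0,5,0,0,8,0])

```text
clock: 19.23
position: [0.6464, 0.0405, 0.1372]
tool_rot: [-1.57, 0.001, 0.672]
force: [-0.3, -1.2, -1.1]
grip_width: 0.01
```

Emit:
drive_tool(steps=[5,0,0,20,0,5,0,0,30,0,5,-15,-28,10,0,5,-17,-32,0,0,5,-17,-32,0,0])

```text
clock: 19.65
position: [0.5972, -0.0517, 0.1986]
tool_rot: [-1.571, -0.001, 0.674]
force: [1.3, -0.4, -0.9]
grip_width: 0.01
```

Emit:
drive_tool(steps=[5,-17,-32,0,-4,5,-17,-32,0,-4,5,-17,-32,0,-4,5,-17,-32,0,-4,5,-17,-32,0,-4])

```text
clock: 20.07
position: [0.5116, -0.2124, 0.198]
tool_rot: [-1.57, -0.0, 0.32]
force: [0.9, -1.1, -0.7]
grip_width: 0.01
```

Emit:
drive_tool(steps=[5,-17,-32,0,-4,5,-17,-32,0,-4,5,-17,-32,0,-4,5,-17,-32,0,-4,5,0,0,0,0])

```text
clock: 20.48
position: [0.4406, -0.3452, 0.1983]
tool_rot: [-1.573, 0.001, 0.032]
force: [-1.3, -1.0, -1.2]
grip_width: 0.0097
```

```bash
python3 st.py
```

```text
20.4833 [ 0.25  0.51  0.43  1.84 -0.27  0.85  0.85] [ 0.4406 -0.3452  0.1983] [-90.1   0.1   1.8] [-1.3 -1.  -1.2] [-0.04  0.06  0.01] 0.009723418328920607
```

Emit:
drive_tool(steps=[5,0,0,-38,0,5,0,0,-38,0,5,0,0,-35,0,5,0,0,-25,0,5,0,0,-15,0])

```text
clock: 20.9
position: [0.444, -0.3382, 0.0439]
tool_rot: [-1.568, 0.003, 0.044]
force: [0.4, -0.4, -0.1]
grip_width: 0.0098
```

Emit:
drive_tool(steps=[5,0,0,-3,0,5,0,0,0,0,28,0,0,0,0,28,0,0,0,0,28,0,0,5,0])

```text
clock: 21.32
position: [0.4453, -0.3395, 0.0491]
tool_rot: [-1.571, -0.001, 0.045]
force: [-0.1, 0.4, 0.1]
grip_width: 0.0285
```

Emit:
drive_tool(steps=[28,0,0,25,0,28,0,0,35,0,40,0,0,40,0,60,0,0,40,0,60,0,0,20,0])

```text
clock: 21.73
position: [0.4457, -0.3404, 0.2139]
tool_rot: [-1.573, -0.005, 0.044]
force: [0.8, 0.0, -0.5]
grip_width: 0.0599
```

Run:
```python
from fit import *
exec(open('st.py').read())
s=shot('scene','s6.png')['frame'][150:310,130:510,::-1]
cv2.imwrite('pics/v6.png',cv2.resize(s,None,fx=2.1,fy=2.1,interpolation=cv2.INTER_CUBIC))
```

```text
21.7333 [ 0.23  0.49  0.44  1.83 -0.27  0.88  0.84] [ 0.4457 -0.3404  0.2139] [-90.2  -0.3   2.5] [ 0.8  0.  -0.5] [-0.05  0.01 -0.02] 0.05985358499415038
```

View pics/v6.png

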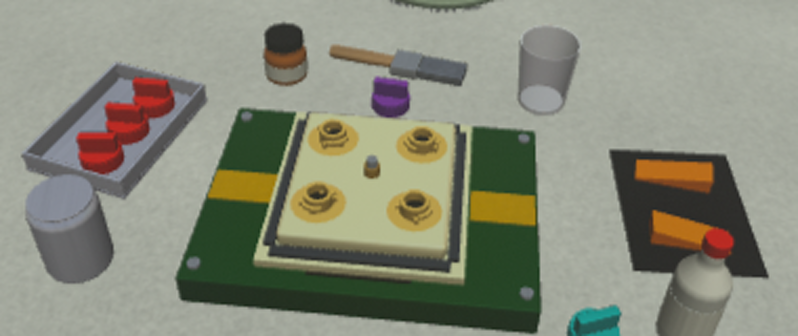

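Emit:
drive_tool(steps=[60,5,34,3,0,60,5,34,3,0,60,5,34,3,0,60,5,34,3,0,60,5,34,3,0])

```text
clock: 22.2
position: [0.4699, -0.1679, 0.2245]
tool_rot: [-1.571, -0.001, 0.044]
force: [1.5, -0.6, -0.0]
grip_width: 0.0599
```

Emit:
drive_tool(steps=[60,5,34,3,0,60,5,34,3,0,60,5,34,3,0,60,5,34,3,0,60,5,34,3,0])

```text
clock: 22.62
position: [0.4949, 0.0022, 0.2395]
tool_rot: [-1.57, -0.001, 0.045]
force: [0.5, 0.1, -0.2]
grip_width: 0.06
```

Emit:
drive_tool(steps=[60,0,34,3,0,60,0,34,3,0,60,0,34,3,0,60,0,34,3,0,60,0,34,3,0])

```text
clock: 23.03
position: [0.4946, 0.1722, 0.2546]
tool_rot: [-1.57, -0.001, 0.045]
force: [0.9, -0.5, 0.3]
grip_width: 0.0603
```

Emit:
drive_tool(steps=[60,0,30,0,0,60,0,30,0,0,60,0,30,0,0,60,0,20,0,0,60,0,0,0,0])

```text
clock: 23.45
position: [0.494, 0.2851, 0.2539]
tool_rot: [-1.569, -0.0, 0.05]
force: [-0.3, 0.4, 0.7]
grip_width: 0.0599
```

Run:
```python
from fit import *
exec(open('st.py').read())
w=shot('wrist','w7.png')
import pickle; pickle.dump(w,open('w7.pkl','wb'))
cv2.imwrite('pics/o7.png',np.hstack([ortho(w,.4,.64,.25,.45,.012,1900,grid=.02),cv2.resize(w['frame'][:,:,::-1],None,fx=.6,fy=.6)[:1].repeat(456,0)[:, :1]]))
# orange blobs
h=cv2.cvtColor(w['frame'],cv2.COLOR_RGB2HSV); m=((h[...,0]>7)&(h[...,0]<24)&(h[...,1]>150)&(h[...,2]>100)).astype(np.uint8)
n,l,stt,ce=cv2.connectedComponentsWithStats(m)
for i in range(1,n):
    if stt[i,4]>300: print(stt[i],ce[i].round(1),p2w(w,*ce[i],.01,True).round(3))
```

```text
23.45 [-0.88  0.44  0.35  1.75 -0.18  0.97 -0.41] [0.494  0.2851 0.2539] [-89.9  -0.    2.9] [-0.3  0.4  0.7] [0.01 0.03 0.02] 0.05989031437769292
[ 365   80   33   77 2117] [381.6 118.7] [0.566 0.355 0.01 ]
[ 279   82   39   78 2203] [297.5 119.7] [0.466 0.347 0.01 ]
[517 236  45  55 728] [538.5 262.8] [0.867 0.159 0.01 ]
[367 267  21  47 529] [375.3 295.4] [0.584 0.11  0.01 ]
```

View pics/o7.png

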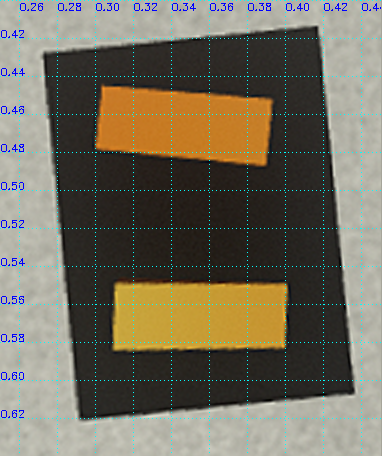

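Emit:
drive_tool(steps=[60,-6.4,17,0,-4,60,-5,17,-5,-3.8,60,-5,17,-15,0,60,-5,17,-25,0,60,-5,17,-30,0])

```text
clock: 23.92
position: [0.4693, 0.3658, 0.1796]
tool_rot: [-1.568, -0.002, -0.092]
force: [1.1, 0.3, 0.2]
grip_width: 0.0601
```

Emit:
drive_tool(steps=[60,0,0,-30,0,60,0,0,-30,0,60,0,0,-30,0,60,0,0,-19,0,60,0,0,0,0])

```text
clock: 24.33
position: [0.4675, 0.3634, 0.0666]
tool_rot: [-1.575, 0.003, -0.092]
force: [-0.9, -0.9, -0.8]
grip_width: 0.0599
```

Run:
```python
from fit import *
exec(open('st.py').read())
w=shot('wrist','w8.png')
cv2.imwrite('pics/o8.png',w['frame'][:,:,::-1])
```

```text
24.3333 [-0.94  0.73  0.27  1.82 -0.3   0.63 -0.59] [0.4675 0.3634 0.0666] [-90.2   0.2  -5.3] [-0.9 -0.9 -0.8] [-0.03  0.04 -0.08] 0.05994478519218165
```

View pics/o8.png

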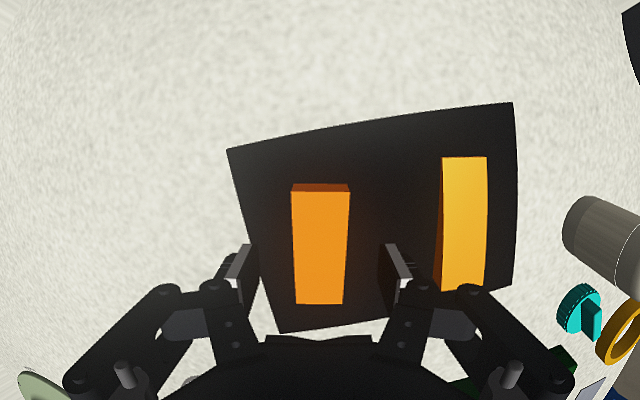

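Emit:
drive_tool(steps=[55,0,5,-16,0,55,0,0,-16,0,55,0,0,-14,0,55,0,0,-2,0,55,0,0,0,0])

```text
clock: 24.8
position: [0.4689, 0.3702, 0.0218]
tool_rot: [-1.571, -0.0, -0.092]
force: [0.5, 0.0, -1.1]
grip_width: 0.0552
```

Emit:
drive_tool(steps=[25,0,0,0,0,25,0,0,0,0,25,0,0,0,0,25,0,0,0,0,25,0,0,0,0], grip_force=90)

```text
clock: 25.22
position: [0.4692, 0.3707, 0.023]
tool_rot: [-1.57, -0.001, -0.092]
force: [-2.4, -1.6, 14.4]
grip_width: 0.0308
```

```bash
python3 st.py
```

```text
25.2167 [-0.93  0.81  0.24  1.81 -0.32  0.56 -0.58] [0.4692 0.3707 0.023 ] [-89.9  -0.1  -5.2] [-2.4 -1.6 14.4] [-0.63  0.67 -0.05] 0.030775576672139062
```

Emit:
drive_tool(steps=[25,0,0,3,0,25,0,0,5,0,25,0,0,10,0,25,0,0,15,0,25,0,0,15,0])

```text
clock: 25.63
position: [0.4686, 0.3704, 0.0706]
tool_rot: [-1.571, 0.0, -0.091]
force: [-1.6, -1.4, -1.1]
grip_width: 0.0311
```

Run:
```python
from fit import *
exec(open('st.py').read())
w=shot('wrist','w9.png'); s=shot('scene'); d=shot('side')
a=np.hstack([cv2.resize(s['frame'][180:280,380:500,::-1],(396,330),interpolation=cv2.INTER_CUBIC),cv2.resize(d['frame'][120:220,220:340,::-1],(396,330),interpolation=cv2.INTER_CUBIC)])
b=cv2.resize(w['frame'][130:330,180:480,::-1],(396,264)); 
cv2.imwrite('pics/v9.png',np.vstack([a,cv2.copyMakeBorder(b,0,0,0,396,0)]))
```

```text
25.6333 [-0.95  0.73  0.27  1.81 -0.3   0.64 -0.6 ] [0.4686 0.3704 0.0706] [-90.    0.   -5.2] [-1.6 -1.4 -1.1] [ 0.03 -0.03  0.02] 0.031097258387486313
```

View pics/v9.png

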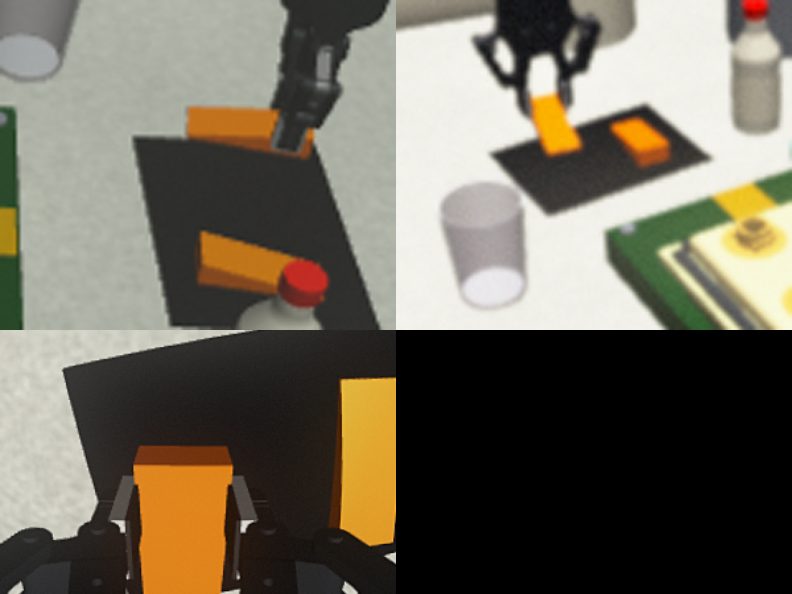

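Emit:
drive_tool(steps=[25,6,-10,10,1,25,12,-19,10,1,25,12,-19,10,1,25,12,-19,0,1,25,12,-19,0,1])

```text
clock: 26.2
position: [0.523, 0.2837, 0.0996]
tool_rot: [-1.571, -0.0, -0.003]
force: [0.5, -0.2, -0.4]
grip_width: 0.0312
```

Emit:
drive_tool(steps=[25,12,-19,0,1,25,12,-19,0,1,25,12,-20,0,1,25,12,-20,0,0,25,12,-20,0,0])

```text
clock: 26.62
position: [0.5828, 0.1854, 0.0989]
tool_rot: [-1.571, 0.001, 0.049]
force: [-0.1, 0.1, -0.3]
grip_width: 0.0311
```

Emit:
drive_tool(steps=[25,6,-10,-5,0,25,0,0,-10,0,25,0,0,-10,0,25,0,0,-10,0,25,0,0,0,0])

```text
clock: 27.03
position: [0.5867, 0.1777, 0.0616]
tool_rot: [-1.571, 0.004, 0.05]
force: [-0.8, 0.2, -0.5]
grip_width: 0.0318
```

Run:
```python
from fit import *
exec(open('st.py').read())
w=shot('wrist','w10.png'); s=shot('scene'); d=shot('side')
a=np.hstack([cv2.resize(s['frame'][190:290,300:420,::-1],(396,330),interpolation=cv2.INTER_CUBIC),cv2.resize(d['frame'][140:240,270:390,::-1],(396,330),interpolation=cv2.INTER_CUBIC)])
b=cv2.resize(w['frame'][130:330,180:480,::-1],(396,264)); 
o=ortho(w,.54,.66,.07,.19,.046,2200,grid=.02)
cv2.imwrite('pics/v10.png',np.vstack([a,np.hstack([b,cv2.copyMakeBorder(o,0,0,0,132,0)[:264]])]))
```

```text
27.0333 [-0.53  0.76  0.21  1.76 -0.24  0.65 -0.14] [0.5867 0.1777 0.0616] [-90.    0.2   2.9] [-0.8  0.2 -0.5] [-0.04  0.01  0.04] 0.031797325672193094
```

View pics/v10.png

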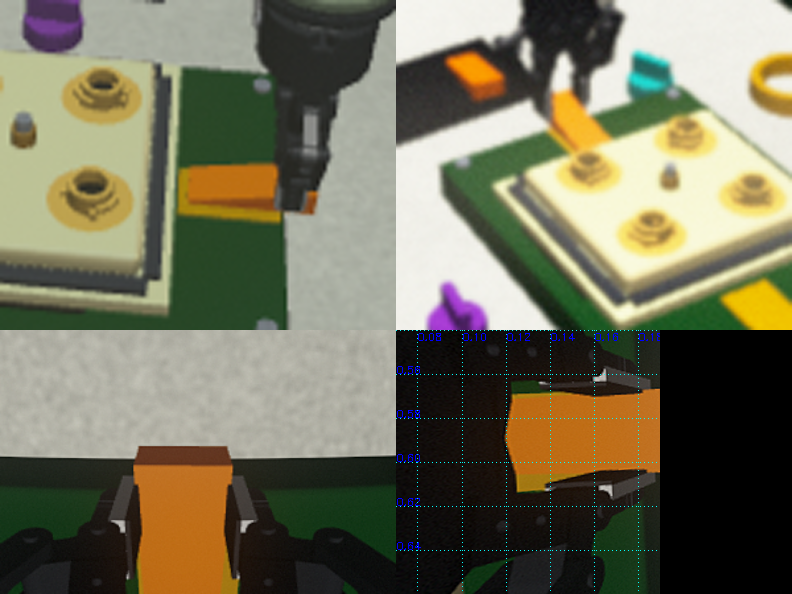

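Emit:
drive_tool(steps=[25,2,0,-1,0,25,0.2,-5,-0.5,0,25,0.2,-5,0,0,25,0.2,-5,0,0,25,0.2,-4,0,0])

```text
clock: 27.6
position: [0.5915, 0.1567, 0.0629]
tool_rot: [-1.571, -0.0, 0.048]
force: [-0.8, 1.7, -2.3]
grip_width: 0.0311
```

Emit:
drive_tool(steps=[25,0.2,-2,0,0,25,0.1,-2,0,0,25,0.1,-2,0,0,25,0.1,-2,0,0,25,0,0,0,0])

```text
clock: 28.02
position: [0.5919, 0.1493, 0.0628]
tool_rot: [-1.571, 0.0, 0.048]
force: [0.1, -0.4, -3.5]
grip_width: 0.0313
```

```bash
python3 st.py
```

```text
28.0167 [-0.48  0.75  0.2   1.77 -0.23  0.64 -0.1 ] [0.5919 0.1493 0.0628] [-90.    0.    2.8] [ 0.1 -0.4 -3.5] [0.35 0.02 0.  ] 0.031299652668250195
```

Emit:
drive_tool(steps=[25,0,0,-1,0,25,0,0,-1,0,25,0,0,-0.5,0,25,0,0,0,0,25,0,0,0,0])

```text
clock: 28.43
position: [0.5919, 0.1494, 0.0603]
tool_rot: [-1.571, -0.0, 0.048]
force: [-0.5, -0.6, -0.5]
grip_width: 0.0311
```

```bash
python3 st.py
```

```text
28.4333 [-0.48  0.75  0.2   1.77 -0.23  0.64 -0.1 ] [0.5919 0.1494 0.0603] [-90.   -0.    2.8] [-0.5 -0.6 -0.5] [0.1  0.03 0.  ] 0.03113921917131014
```

Now push, in 2 mm rows.

Emit:
drive_tool(steps=[25,0.1,-2,0,0,25,0.1,-2,0,0,25,0.1,-2,0,0,25,0,0,0,0,25,0,0,0,0])

```text
clock: 28.85
position: [0.5922, 0.1431, 0.0603]
tool_rot: [-1.571, 0.0, 0.048]
force: [0.1, -1.5, -2.3]
grip_width: 0.0312
```

Emit:
drive_tool(steps=[25,0.1,-2,0,0,25,0.1,-2,0,0,25,0.1,-2,0,0,25,0,0,0,0,25,0,0,0,0])

```text
clock: 29.27
position: [0.5925, 0.1373, 0.0603]
tool_rot: [-1.571, 0.0, 0.048]
force: [-0.1, 2.0, -2.9]
grip_width: 0.0313
```

```bash
python3 st.py
```

```text
29.2667 [-0.46  0.75  0.2   1.78 -0.23  0.64 -0.08] [0.5925 0.1373 0.0603] [-90.    0.    2.8] [-0.1  2.  -2.9] [ 0.29 -0.01 -0.03] 0.03132654869412966
```

Emit:
drive_tool(steps=[25,0.1,-2,-0.5,0,25,0.1,-2,-0.3,0,25,0.1,-2,0,0,25,0,0,0,0,25,0,0,0,0])

```text
clock: 29.68
position: [0.5932, 0.1327, 0.06]
tool_rot: [-1.569, -0.001, 0.049]
force: [-1.6, 6.9, 4.0]
grip_width: 0.0314
```

Emit:
drive_tool(steps=[25,0.1,-2,0,0,25,0.1,-2,0,0,25,0,0,0,0,25,0,0,0,0,25,0,0,0,0])

```text
clock: 30.1
position: [0.5934, 0.1289, 0.06]
tool_rot: [-1.569, -0.001, 0.049]
force: [-0.1, 8.3, 4.0]
grip_width: 0.0315
```

```bash
python3 st.py
```

```text
30.1 [-0.44  0.75  0.2   1.78 -0.23  0.63 -0.06] [0.5934 0.1289 0.06  ] [-89.9  -0.1   2.8] [-0.1  8.3  4. ] [1.9  0.13 0.03] 0.03145642146269987
```

Emit:
drive_tool(steps=[25,0.1,-2,0.2,0,25,0.1,-2,0,0,25,0,0,0,0,25,0,0,0,0,25,0,0,0,0])

```text
clock: 30.52
position: [0.5935, 0.1248, 0.06]
tool_rot: [-1.569, -0.001, 0.049]
force: [-0.2, 8.5, 2.1]
grip_width: 0.0314
```

```bash
python3 st.py
```

```text
30.5167 [-0.44  0.75  0.2   1.78 -0.23  0.63 -0.06] [0.5935 0.1248 0.06  ] [-89.9  -0.    2.8] [-0.2  8.5  2.1] [1.85 0.02 0.08] 0.03137083079670735
```

Emit:
drive_tool(steps=[25,0.1,-2,0,0,25,0.1,-2,0,0,25,0,0,0,0,25,0,0,0,0,25,0,0,0,0])

```text
clock: 30.93
position: [0.5936, 0.1211, 0.06]
tool_rot: [-1.569, -0.001, 0.05]
force: [-1.3, 10.0, 3.2]
grip_width: 0.0313
```

```bash
python3 st.py
```

```text
30.9333 [-0.43  0.75  0.2   1.79 -0.23  0.63 -0.05] [0.5936 0.1211 0.06  ] [-89.9  -0.    2.8] [-1.3 10.   3.2] [2.12 0.03 0.03] 0.031289947537298364
```

Emit:
drive_tool(steps=[25,0.1,-1.5,0,0,25,0.1,-1.5,0,0,25,0,0,0,0,25,0,0,0,0,25,0,0,0,0])

```text
clock: 31.35
position: [0.5938, 0.1186, 0.06]
tool_rot: [-1.569, -0.001, 0.05]
force: [-0.6, 11.9, 1.5]
grip_width: 0.0313
```

```bash
python3 st.py
```

```text
31.35 [-0.43  0.75  0.2   1.79 -0.23  0.63 -0.05] [0.5938 0.1186 0.06  ] [-89.9  -0.1   2.9] [-0.6 11.9  1.5] [2.53 0.07 0.02] 0.03134009126886433
```

Emit:
drive_tool(steps=[31,0,0,0,0,40,0,0,0,0,50,0,0,0,0,50,0,0,5,0,50,0,0,15,0])

```text
clock: 31.77
position: [0.5927, 0.1158, 0.0786]
tool_rot: [-1.572, 0.003, 0.048]
force: [-0.9, -0.5, 0.0]
grip_width: 0.0501
```

Emit:
drive_tool(steps=[55,0,0,30,0,55,0,0,40,0,55,0,20,40,0,55,-7,30,20,0,55,-7,30,0,0])

```text
clock: 32.18
position: [0.5816, 0.1952, 0.2124]
tool_rot: [-1.569, -0.007, 0.045]
force: [0.3, 1.0, 0.9]
grip_width: 0.0549
```

Emit:
drive_tool(steps=[55,-7,30,0,-1,55,-7,30,0,-1,55,0,30,0,-1,55,0,5,0,0,55,0,0,0,0])

```text
clock: 32.6
position: [0.565, 0.2922, 0.207]
tool_rot: [-1.571, 0.0, -0.001]
force: [-0.4, -0.5, -0.5]
grip_width: 0.0553
```

Run:
```python
from fit import *
exec(open('st.py').read())
w=shot('wrist','w11.png'); s=shot('scene','s11.png')
o=ortho(w,.4,.68,.24,.45,.012,2000,grid=9)
h=cv2.cvtColor(o,cv2.COLOR_BGR2HSV); m=((h[...,0]>7)&(h[...,0]<26)&(h[...,1]>140)&(h[...,2]>90)).astype(np.uint8)
n,l,stt,ce=cv2.connectedComponentsWithStats(m)
for i in range(1,n):
    if stt[i,4]>1000:
        P=np.argwhere(l==i)[:,::-1].astype(np.float32); c,sz,an=cv2.minAreaRect(P)
        print('x %.4f y %.4f'%(.4+c[1]/2000,.24+c[0]/2000),np.array(sz)/2,an, [(round(.4+q[1]/2000,4),round(.24+q[0]/2000,4)) for q in cv2.boxPoints((c,sz,an))])
a=cv2.resize(s['frame'][180:290,290:500,::-1],(780,409),interpolation=cv2.INTER_CUBIC); b=cv2.resize(o,None,fx=.4,fy=.4)
cv2.imwrite('pics/v11.png',np.vstack([a,cv2.copyMakeBorder(b[:190],0,0,0,780-b.shape[1],0)]))
```

```text
32.6 [-0.75  0.6   0.27  1.62 -0.19  0.95 -0.42] [0.565  0.2922 0.207 ] [-90.    0.   -0.1] [-0.4 -0.5 -0.5] [-0.09 -0.04 -0.01] 0.05526074156512608
x 0.5656 y 0.3547 [92.16201782 36.14196777] 1.4688007831573486 [(np.float32(0.5825), np.float32(0.3082)), (np.float32(0.5463), np.float32(0.3091)), (np.float32(0.5487), np.float32(0.4013)), (np.float32(0.5848), np.float32(0.4003))]
```

View pics/v11.png

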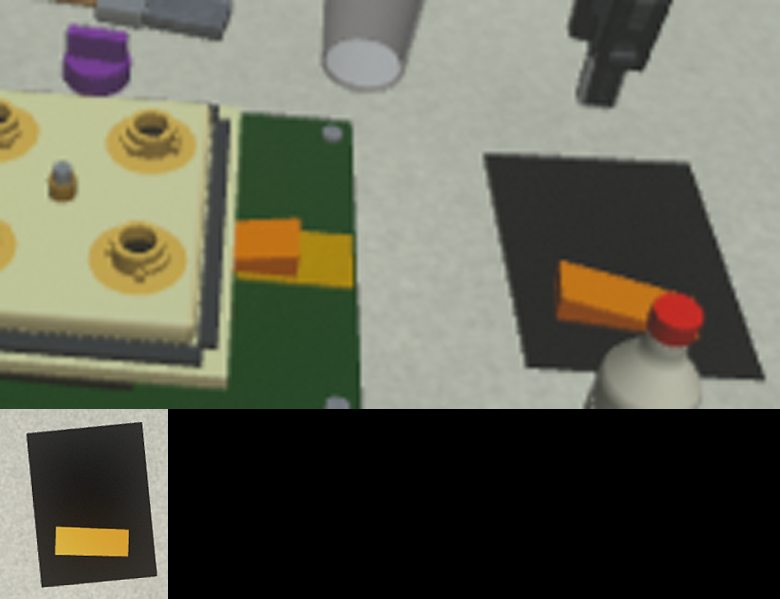

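Emit:
drive_tool(steps=[55,0.7,10,-35,-0.5,55,0,10,-35,0,55,0,10,-35,0,55,0,10,-30,0,55,0,0,-15,0])

```text
clock: 33.12
position: [0.5651, 0.3296, 0.0536]
tool_rot: [-1.573, 0.003, -0.013]
force: [-0.8, -0.2, 0.2]
grip_width: 0.0552
```

Emit:
drive_tool(steps=[55,0,0,0,0,55,0,0,-12,0,55,0,0,-12,0,55,0,0,-9,0,55,0,0,0,0])

```text
clock: 33.53
position: [0.5659, 0.3294, 0.0228]
tool_rot: [-1.572, 0.001, -0.013]
force: [-0.5, 0.5, -0.2]
grip_width: 0.0549
```

```bash
python3 st.py
```

```text
33.5333 [-0.75  0.86  0.2   1.65 -0.25  0.66 -0.43] [0.5659 0.3294 0.0228] [-90.    0.1  -0.8] [-0.5  0.5 -0.2] [0.   0.01 0.  ] 0.05489143139407805
```

Emit:
drive_tool(steps=[25,0,1,0,0,25,0,0,0,0,25,0,0,0,0,25,0,0,0,0,25,0,0,0,0])

```text
clock: 33.95
position: [0.5668, 0.3314, 0.0252]
tool_rot: [-1.57, -0.001, -0.013]
force: [-1.5, -1.0, 5.3]
grip_width: 0.0307
```

Emit:
drive_tool(steps=[25,0,0,3,0,25,0,0,5,0,25,0,0,15,0,25,0,0,30,0,25,0,0,30,0])

```text
clock: 34.37
position: [0.566, 0.3308, 0.1086]
tool_rot: [-1.571, 0.001, -0.013]
force: [0.6, 1.0, 0.1]
grip_width: 0.0313
```

Run:
```python
from fit import *
exec(open('st.py').read())
w=shot('wrist','w12.png')
h=cv2.cvtColor(w['frame'],cv2.COLOR_RGB2HSV); m=((h[...,0]>7)&(h[...,0]<26)&(h[...,1]>140)&(h[...,2]>90)).astype(np.uint8)
n,l,stt,ce=cv2.connectedComponentsWithStats(m)
for i in range(1,n):
    if stt[i,4]>300: print(stt[i],ce[i].round(1))
```

```text
34.3667 [-0.77  0.74  0.24  1.63 -0.23  0.8  -0.45] [0.566  0.3308 0.1086] [-90.    0.   -0.7] [0.6 1.  0.1] [ 0.01 -0.06 -0.05] 0.031324105522224095
[  282   117    74   186 12946] [318.4 207. ]
[ 533  294   56   68 1111] [564.  321.5]
```

Emit:
drive_tool(steps=[25,0,0,25,0,25,0,0,30,0,25,2,-20,30,1.6,25,3,-33,5,1,25,3,-33,0,1])

```text
clock: 34.83
position: [0.5751, 0.2453, 0.2007]
tool_rot: [-1.568, -0.005, 0.053]
force: [0.5, -1.1, -1.6]
grip_width: 0.031
```

Emit:
drive_tool(steps=[25,3,-33,0,0,25,3,-33,0,0,25,3,-33,0,0,25,3,-33,0,0,25,3,-33,0,0])

```text
clock: 35.25
position: [0.5894, 0.0785, 0.1984]
tool_rot: [-1.57, -0.001, 0.05]
force: [-0.1, 0.6, -0.7]
grip_width: 0.0309
```

Emit:
drive_tool(steps=[25,3,-33,0,0,25,3,-33,0,0,25,3,-33,0,0,25,3,-33,0,0,25,3,-33,0,0])

```text
clock: 35.67
position: [0.6043, -0.0866, 0.1984]
tool_rot: [-1.571, -0.001, 0.05]
force: [0.6, 0.3, 0.1]
grip_width: 0.031
```

Emit:
drive_tool(steps=[25,3,-33,0,0,25,3,-33,0,0,25,3,-33,0,0,25,0,-20,0,0,25,0,0,0,0])

```text
clock: 36.08
position: [0.6124, -0.2095, 0.1983]
tool_rot: [-1.574, -0.001, 0.044]
force: [0.1, -1.2, -0.7]
grip_width: 0.0312
```

```bash
python3 st.py
```

```text
36.0833 [ 0.06  0.62  0.28  1.6  -0.19  0.95  0.44] [ 0.6124 -0.2095  0.1983] [-90.2  -0.    2.5] [ 0.1 -1.2 -0.7] [-0.04  0.05 -0.  ] 0.031230201990290585
```

Emit:
drive_tool(steps=[25,-2,0,-20,0.4,25,0,0,-30,0,25,0,0,-35,0,25,0,0,-30,0,25,0,0,-13,0])

```text
clock: 36.5
position: [0.61, -0.2028, 0.0664]
tool_rot: [-1.57, 0.003, 0.058]
force: [-0.6, 0.0, -0.3]
grip_width: 0.0311
```

Emit:
drive_tool(steps=[25,0,0,0,0,25,0,0,-3,0,25,0,0,-2,0,25,0,0,0,0,25,0,0,0,0])

```text
clock: 36.92
position: [0.612, -0.204, 0.0654]
tool_rot: [-1.571, -0.002, 0.057]
force: [0.8, 1.1, -0.8]
grip_width: 0.0309
```

Run:
```python
from fit import *
exec(open('st.py').read())
w=shot('wrist','w13.png'); s=shot('scene','s13.png'); d=shot('side','d13.png')
a=np.hstack([cv2.resize(s['frame'][190:300,190:322,::-1],(396,330),interpolation=cv2.INTER_CUBIC),cv2.resize(d['frame'][160:270,310:442,::-1],(396,330),interpolation=cv2.INTER_CUBIC)])
b=cv2.resize(w['frame'][130:330,180:480,::-1],(396,264)); 
c=cv2.resize(s['frame'][200:270,330:430,::-1],(377,264),interpolation=cv2.INTER_CUBIC)
cv2.imwrite('pics/v13.png',np.vstack([a,np.hstack([b,cv2.copyMakeBorder(c,0,0,0,19,0)])]))
```

```text
36.9167 [ 0.09  0.79  0.22  1.67 -0.24  0.7   0.48] [ 0.612  -0.204   0.0654] [-90.   -0.1   3.3] [ 0.8  1.1 -0.8] [-0.01  0.03  0.01] 0.03085972907405969
```

Emit:
drive_tool(steps=[25,-1,0,-1,0,25,0,0,-1,0,25,0,0,-1,0,25,0,0,0,0,25,0,0,0,0])

```text
clock: 37.48
position: [0.6103, -0.204, 0.062]
tool_rot: [-1.571, -0.0, 0.057]
force: [-7.0, 1.9, 18.7]
grip_width: 0.0313
```

```bash
python3 st.py
python3 - <<'E'
from h import *
for nm in ('scene',):
    g=shot(nm); h=cv2.cvtColor(g['frame'],cv2.COLOR_RGB2HSV)
    for v in range(226,256,2):
        print(v,' '.join('%3d'%x if sa>150 and va>90 else '  .' for x,sa,va in h[v,222:270:2]))
    for p in ((.6047,-.1474,.04),(.61,-.1324,.04),(.61,-.2224,.04)): print(p,w2p(g,p))
E
```

```text
37.4833 [ 0.09  0.79  0.22  1.68 -0.24  0.7   0.49] [ 0.6103 -0.204   0.062 ] [-90.   -0.    3.3] [-7.   1.9 18.7] [ 0.46  1.43 -0.01] 0.03134702178828793
226   .   .   .   .   .   .   .   .   .   .   .   .   .   .   .   .   .   .   .   .   .   .   .   .
228   .   .   .   .   .   .   .   .   .   .   .   .   .   .   .   .   .   .   .   .   .   .   .   .
230   .   .   .   .  16  17  17  17  17  19   .   .   .   .   .   .   .   .   .   .   .   .   .   .
232   .   .   .   .  16  17  17  17  17  17  17  17  17  18  19  22  26  32  34   .   .   .   .   .
234   .   .   .   .   .  17  17  17  17  17  17  17  17  17  17  17  17  18  19  23   .   .   .   .
236   .   .   .   .   .  17  17  17  17  17  17  17  17  17  17  17  17  17  20  23   .   .   .   .
238   .   .   .   .   .  17  17  17  17  17  17  17  17  17  17  17  17  17  23  24   .   .   .   .
240   .   .   .   .   .  13  13  14  15  17  17  17  17  17  17  17  17  17  23   .   .   .   .   .
242   .   .   .   .  17  15  13  13  13  13  13  14  15  15  17  17  17  20  23   .   .   .   .   .
244   .   .   .   .  28  28  27  25  24  22  22  22  22  20  20  18  16  22  24   .   .   .   .   .
246   .   .   .   .   .   .   .   .   .   .   .   .   .   .   .   .  28  28   .   .   .   .   .   .
248   .   .   .   .   .   .   .   .   .   .   .   .   .   .   .   .   .   .   .   .   .   .   .   .
250   .   .   .   .   .   .   .   .   .   .   .   .   .   .   .   .   .   .   .   .   .   .   .   .
252   .   .   .   .   .   .   .   .   .   .   .   .   .   .   .   .   .   .   .   .   .   .   .   .
254   .   .   .   .   .   .   .   .   .   .   .   .   .   .   .   .   .   .   .   .   .   .   .   .
(0.6047, -0.1474, 0.04) (np.float64(253.2402019500983), np.float64(238.87541919030497))
(0.61, -0.1324, 0.04) (np.float64(258.652323619197), np.float64(241.14732911679187))
(0.61, -0.2224, 0.04) (np.float64(222.88394991407588), np.float64(236.7452969288523))
```

Emit:
drive_tool(steps=[25,-1,0,0.8,0,25,0,0,0.4,0,25,-0.2,4,0,0,25,-0.2,4,0,0,25,-0.2,4,0,0])

```text
clock: 37.95
position: [0.6088, -0.1916, 0.0622]
tool_rot: [-1.571, -0.0, 0.057]
force: [-0.3, -1.4, 2.1]
grip_width: 0.0311
```

Emit:
drive_tool(steps=[25,-0.2,3,0,0,25,-0.1,3,0,0,25,-0.1,2,0,0,25,0,0,0,0,25,0,0,0,0])

```text
clock: 38.37
position: [0.6084, -0.1831, 0.0622]
tool_rot: [-1.57, 0.0, 0.058]
force: [0.0, 2.9, 3.9]
grip_width: 0.031
```

```bash
python3 st.py
```

```text
38.3667 [ 0.06  0.78  0.22  1.7  -0.24  0.69  0.46] [ 0.6084 -0.1831  0.0622] [-90.    0.    3.3] [0.  2.9 3.9] [ 0.68  0.01 -0.01] 0.030990169591838687
```

Emit:
drive_tool(steps=[25,-0.1,2,0.2,0,25,-0.1,2,0,0,25,-0.1,2,0,0,25,0,0,0,0,25,0,0,0,0])

```text
clock: 38.78
position: [0.6079, -0.1777, 0.0623]
tool_rot: [-1.571, 0.0, 0.057]
force: [0.5, -0.8, -0.4]
grip_width: 0.031
```

Emit:
drive_tool(steps=[25,-0.1,2,0,0,25,-0.1,2,0,0,25,-0.1,2,0,0,25,0,0,0,0,25,0,0,0,0])

```text
clock: 39.2
position: [0.6077, -0.1718, 0.0623]
tool_rot: [-1.571, 0.0, 0.057]
force: [0.2, -3.0, -2.0]
grip_width: 0.0315
```

```bash
python3 st.py
```

```text
39.2 [ 0.04  0.78  0.22  1.71 -0.24  0.68  0.44] [ 0.6077 -0.1718  0.0623] [-90.    0.    3.3] [ 0.2 -3.  -2. ] [-0.78 -0.1   0.05] 0.03146267210203017
```

Contact begins near y = −0.176; continue.

Emit:
drive_tool(steps=[25,-0.1,2,-0.2,0,25,-0.1,2,0,0,25,-0.1,2,0,0,25,-0.1,1.5,0,0,25,0,0,0,0])

```text
clock: 39.62
position: [0.6073, -0.1649, 0.0622]
tool_rot: [-1.572, -0.0, 0.057]
force: [0.2, -5.8, -1.8]
grip_width: 0.031
```

```bash
python3 st.py
```

```text
39.6167 [ 0.03  0.77  0.22  1.72 -0.25  0.67  0.43] [ 0.6073 -0.1649  0.0622] [-90.1  -0.    3.3] [ 0.2 -5.8 -1.8] [-1.46 -0.16 -0.01] 0.030982621934845068
```

Emit:
drive_tool(steps=[25,-0.1,2,-0.2,0,25,-0.1,2,0,0,25,-0.1,2,0,0,25,0,0,0,0,25,0,0,0,0])

```text
clock: 40.03
position: [0.607, -0.1595, 0.0621]
tool_rot: [-1.572, -0.0, 0.056]
force: [-0.7, -8.2, -0.4]
grip_width: 0.0313
```

```bash
python3 st.py
```

```text
40.0333 [ 0.02  0.77  0.22  1.72 -0.25  0.67  0.43] [ 0.607  -0.1595  0.0621] [-90.1  -0.    3.2] [-0.7 -8.2 -0.4] [-1.95 -0.1  -0.01] 0.03125645617863401
```

Emit:
drive_tool(steps=[25,-0.1,2,0,0,25,-0.1,2,0,0,25,-0.1,2,0,0,25,0,0,0,0,25,0,0,0,0])

```text
clock: 40.45
position: [0.6067, -0.1539, 0.0622]
tool_rot: [-1.573, -0.0, 0.056]
force: [0.4, -11.5, -0.8]
grip_width: 0.0313
```

```bash
python3 st.py
```

```text
40.45 [ 0.01  0.77  0.22  1.73 -0.25  0.67  0.42] [ 0.6067 -0.1539  0.0622] [-90.1  -0.    3.2] [  0.4 -11.5  -0.8] [-2.38 -0.17 -0.08] 0.03126097978978236
```

Emit:
drive_tool(steps=[31,0,0.5,0,0,40,0,0,0,0,50,0,0,0,0,50,0,0,5,0,50,0,0,15,0])

```text
clock: 40.87
position: [0.6058, -0.1509, 0.0808]
tool_rot: [-1.569, 0.003, 0.058]
force: [-0.2, -0.1, 0.1]
grip_width: 0.0502
```

Emit:
drive_tool(steps=[55,0,0,30,0,55,0,0,40,0,55,0,0,40,0,55,0,0,40,0,55,0,0,0,0])

```text
clock: 41.28
position: [0.6093, -0.1523, 0.24]
tool_rot: [-1.572, -0.01, 0.057]
force: [1.0, 0.0, 0.1]
grip_width: 0.0549
```

Emit:
drive_tool(steps=[55,-10,30,5,0,55,-10,30,5,0,55,-10,30,5,0,55,-10,30,5,0,55,-10,30,0,0])

```text
clock: 41.7
position: [0.5562, -0.0001, 0.2532]
tool_rot: [-1.57, -0.001, 0.057]
force: [1.0, 0.7, 0.1]
grip_width: 0.055
```

Run:
```python
from fit import *
exec(open('st.py').read())
w=shot('wrist','w14.png')
# wedges seen outside the flange: project orange onto z=.05 in mould frame
c,s_=np.cos(np.radians(2.9)),np.sin(np.radians(2.9)); m0=np.array([.599,-.0145])
o=ortho(w,.5,.7,-.25,.22,.052,2000,grid=9)
h=cv2.cvtColor(o,cv2.COLOR_BGR2HSV)
for lo,hi,nm in ((6,19,'orange'),(20,27,'yellow')):
    m=((h[...,0]>=lo)&(h[...,0]<=hi)&(h[...,1]>150)&(h[...,2]>90)).astype(np.uint8)
    m=cv2.morphologyEx(m,cv2.MORPH_OPEN,np.ones((7,7)))
    n,l,stt,ce=cv2.connectedComponentsWithStats(m)
    for i in range(1,n):
        if stt[i,4]>600:
            q=np.argwhere(l==i)/2000+[.5,-.25]-m0; q=np.c_[c*q[:,0]+s_*q[:,1],-s_*q[:,0]+c*q[:,1]]*1000
            print(nm,stt[i,4],'own x %.0f..%.0f y %.0f..%.0f'%(*np.percentile(q[:,0],[2,98]),*np.percentile(q[:,1],[2,98])))
sc=shot('scene','s14.png'); w1=cv2.imread('pics/scene0.png')
for n,p in dict(P1=(.4453,-.34,-1.5),P2=(.5,-.352,-1.5),P3=(.5595,-.3626,-1.4)).items():
    x,f=capfit([(sc,0)],p,z=.004); print(n,x[:2].round(3),round(f,3))
# bystander drift: difference against first scene picture in their boxes
for n,(u0,u1,v0,v1) in dict(tin=(140,190,230,288),jar=(250,280,158,192),cup=(372,410,160,206),bottle=(440,482,258,320)).items():
    print(n,np.abs(sc['frame'][v0:v1,u0:u1,::-1].astype(int)-w1[v0:v1,u0:u1]).mean().round(1))
```

```text
41.7 [-0.32  0.42  0.29  1.79 -0.14  0.96  0.09] [ 5.562e-01 -1.000e-04  2.532e-01] [-90.   -0.1   3.3] [1.  0.7 0.1] [ 0.02 -0.07 -0.02] 0.05503558653156971
orange 5835 own x -16..18 y 114..154
orange 7223 own x -18..17 y -164..-115
yellow 6418 own x -24..18 y 119..184
yellow 3034 own x -24..18 y -175..-116
P1 [ 0.445 -0.341] 0.202
P2 [ 0.5   -0.354] 0.263
P3 [ 0.557 -0.366] 0.198
tin 4.0
jar 3.0
cup 3.7
bottle 8.1
```

Run:
```python
from h import *
g=shot('scene'); I={k:cv2.cvtColor(cv2.imread('pics/%s.png'%k),cv2.COLOR_BGR2GRAY).astype(np.float32) for k in('s6','s11','s14')}
c,s_=np.cos(np.radians(2.9)),np.sin(np.radians(2.9))
def own(x,y,z): return np.array([.599+c*x-s_*y,-.0145+s_*x+c*y,z])
for nm,x,y in(('L near port',52,52),('L far port',-52,52),('R near port',52,-52),('R far port',-52,-52),('bolt on slab',119,165),('bolt slab R',119,-168)):
    z=.0945 if 'port' in nm else .04
    p=own(x/1e3,y/1e3,z); u,v=w2p(g,p); k=(w2p(g,p+[0,0,.001])[1]-v); r=13
    u,v=int(u),int(v); out=[]
    for a,b in(('s6','s11'),('s6','s14')):
        A,B=[I[q][v-r:v+r,u-r-3:u+r+3] for q in(a,b)]
        W=np.eye(2,3,dtype=np.float32)
        try: _,W=cv2.findTransformECC(A,B,W,cv2.MOTION_TRANSLATION,(3,200,1e-6)); out.append('%s-%s du %.2f dv %.2f -> dz %.1f mm'%(a,b,W[0,2],W[1,2],W[1,2]/k))
        except cv2.error as e: out.append('fail')
    print(nm,out)
```

```text
L near port ['s6-s11 du -0.30 dv -0.84 -> dz 2.7 mm', 's6-s14 du -0.03 dv -1.44 -> dz 4.6 mm']
L far port ['s6-s11 du -0.16 dv -0.54 -> dz 1.8 mm', 's6-s14 du 0.28 dv -1.28 -> dz 4.2 mm']
R near port ['s6-s11 du -0.36 dv -0.24 -> dz 0.8 mm', 's6-s14 du -0.22 dv -1.34 -> dz 4.3 mm']
R far port ['s6-s11 du -0.35 dv -0.22 -> dz 0.7 mm', 's6-s14 du -0.22 dv -1.26 -> dz 4.1 mm']
bolt on slab ['s6-s11 du 0.00 dv 0.00 -> dz -0.0 mm', 's6-s14 du 0.00 dv 0.01 -> dz -0.0 mm']
bolt slab R ['s6-s11 du -0.00 dv 0.00 -> dz -0.0 mm', 's6-s14 du 0.00 dv 0.00 -> dz -0.0 mm']
```

```bash
python3 -c "
from workcell import workorder; print(workorder.job_done())"
```

```text
the job is handed in; nothing more can be done
None
```

The job is handed in. The three red caps that were on the mould are undone and in the aluminium tray (the fourth port was already open). One orange wedge is jammed under the flange at the yellow patch on each side. The robot finished at about 42 s, clear of everything.

**Final checks**
- **Wedges:** the final push was about 12 N on the left and 11.5 N on the right. The last scene picture shows both sides of the upper half raised about 4 mm, while the lower half has not moved.
- **Caps:** all three were seen standing in the tray after the last one was set down. A model fit on the final picture gave the same positions within a few mm, though the fit itself was loose.
- **Tin, cup and jar:** these looked unchanged against the first picture.

**Less certain**
- **Bottle:** its image region changed more than the others, most likely because the wedge behind it had gone. I did not confirm this separately.
- **Wedge depth:** the outlines in the wrist picture suggest the wedges went in 42–48 mm. That would mean more lift than the force and picture shift show. I trusted the force and the 4 mm measurement.
- **Right wedge:** I ran out of picture views before the last insertion, so it was guided and checked by numbers only.

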